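# Fit the locating pins to the fixture plate

### The job

Swing the clear door of the pin rack wide open, lift every locating pin hanging there up and off its peg, and press each one straight into the fixture plate's hole ringed in the pin's own colour until its flange sits flush on the plate. When all the pins are home, shut the rack door again. Leave the stick gauge and the vial where they stand.

Things in the scene. Friction and masses are not known exactly. Their poses are not given: they have to be found in the camera images.
- door_handle (a point): On the axis of the dark upright round handle post (12 mm thick) on the front of the rack's clear door, 38 mm in front of the door. Its rounded top is 25 mm above this point; a bracket carries it 38 mm below, so the upper part is free all round and can turn in a grip. At yaw 0 the shut door faces -x. 155 mm from the hinge axis (150 mm along the door).
- door_hinge (a point): Point on the vertical hinge axis of the rack door, at the left (+y) front edge of the rack, at the height of the door handle. The point turns with the rack only; its +x axis points to the rack's back.
- rack_door (a joint): Angle of the rack's clear front door: 0 shut, grows to 1.75 rad as the free (right) edge swings out towards the robot; a stiff hinge that stays where it is left and needs about 0.5 N at the handle. The door is 236 mm wide, its top edge is at z = 0.099, its handle's top at about 0.12.
- plate_top (a point): Centre of the top face of the loose aluminium fixture plate, 120 mm (x) by 150 mm (y) by 36 mm, 1.6 kg, lying flat on a 2 mm dark mat. It may be knocked aside.
- rack_pegs (a point): Where a pin hangs on the axis of the second peg from the left of four, 60 mm apart in y; axes as the rack's. The pegs run level along x, 8 mm thick; 20 mm to -x of here their tips turn up 9 mm: lift a pin about 13 mm (at most 18), then draw it 50 mm or more to -x to clear it. The back panel is 37 mm to +x, its top at z = 0.132; the rack's sides end at 0.10.
- hole_red (a point): Centre of the mouth of the blind hole ringed in red in the top of the fixture plate: 13.2 mm across, unchamfered, 31 mm deep, axis z. The four holes form a rectangle, 64 mm apart in the plate's x and 84 mm in its y.
- pin_red_grip (a point): Centre of the red grip block (14 mm in its x, 24 mm in y, 32 mm high) at the top of the red locating pin (about 90 g, 92 mm tall, z up). Below the block a window (16 mm wide in y, 26 mm high, open along x) hangs on a peg; its top lies 16 mm below this point, the flange's underside 48 mm, the shank's foot 76 mm.
- pin_red_seat (a point): Centre of the underside of the round flange (30 mm across) of the red pin; the steel shank below it is 12 mm across and 28 mm long. It meets the hole's mouth when the pin is fully home.
- hole_yellow (a point): Centre of the mouth of the blind hole ringed in yellow in the top of the fixture plate: 13.2 mm across, unchamfered, 31 mm deep, axis z. The four holes form a rectangle, 64 mm apart in the plate's x and 84 mm in its y.
- pin_yellow_grip (a point): Centre of the yellow grip block (14 mm in its x, 24 mm in y, 32 mm high) at the top of the yellow locating pin (about 90 g, 92 mm tall, z up). Below the block a window (16 mm wide in y, 26 mm high, open along x) hangs on a peg; its top lies 16 mm below this point, the flange's underside 48 mm, the shank's foot 76 mm.
- pin_yellow_seat (a point): Centre of the underside of the round flange (30 mm across) of the yellow pin; the steel shank below it is 12 mm across and 28 mm long. It meets the hole's mouth when the pin is fully home.
- hole_blue (a point): Centre of the mouth of the blind hole ringed in blue in the top of the fixture plate: 13.2 mm across, unchamfered, 31 mm deep, axis z. The four holes form a rectangle, 64 mm apart in the plate's x and 84 mm in its y.
- pin_blue_grip (a point): Centre of the blue grip block (14 mm in its x, 24 mm in y, 32 mm high) at the top of the blue locating pin (about 90 g, 92 mm tall, z up). Below the block a window (16 mm wide in y, 26 mm high, open along x) hangs on a peg; its top lies 16 mm below this point, the flange's underside 48 mm, the shank's foot 76 mm.
- pin_blue_seat (a point): Centre of the underside of the round flange (30 mm across) of the blue pin; the steel shank below it is 12 mm across and 28 mm long. It meets the hole's mouth when the pin is fully home.
- hole_green (a point): Centre of the mouth of the blind hole ringed in green in the top of the fixture plate: 13.2 mm across, unchamfered, 31 mm deep, axis z. The four holes form a rectangle, 64 mm apart in the plate's x and 84 mm in its y.
- pin_green_grip (a point): Centre of the green grip block (14 mm in its x, 24 mm in y, 32 mm high) at the top of the green locating pin (about 90 g, 92 mm tall, z up). Below the block a window (16 mm wide in y, 26 mm high, open along x) hangs on a peg; its top lies 16 mm below this point, the flange's underside 48 mm, the shank's foot 76 mm.
- pin_green_seat (a point): Centre of the underside of the round flange (30 mm across) of the green pin; the steel shank below it is 12 mm across and 28 mm long. It meets the hole's mouth when the pin is fully home.
- gauge_mid (a point): Middle of a white stick gauge with red ends, 28 mm across, 102 mm high, standing on the bench: a bystander.
- vial_mid (a point): Middle of a screw vial with a white cap, 30 mm across, 56 mm high, standing on the bench: a bystander.

How it is judged:
By the outcome, as a careful person would: the job done as asked, in the order asked, and still so for the second after the job is handed in, with the robot touching nothing.
Of pin_red, pin_yellow, pin_blue, pin_green only 3 to 4 are there at a start; the rules pass over those that are not, and their reading is None.
At some moment in a run one of plate may be knocked a few centimetres aside while the robot is not near it.
It also fails if it takes over 210 s, if anything falls off the work surface, if the arm or the gripper's body presses on something with over 40 N, if the wrist force passes 120 N, or if a joint passes its speed limit or range.

### The arm

A 7-joint arm with a two-finger parallel gripper is mounted at the origin on a cart in front of the work surface, level with it; the furniture and walls round the work are solid. World frame = base frame: x ahead of the robot, y to its left, z up, the work surface at z = 0. Lengths are in m, angles in rad, forces in N, time in s.
With the tool pointing down it reaches from about 0.4 to 0.875 m from the base axis. Payload 19.3 kg.
Tool frame: the origin (TCP) lies between the finger pads; the fingertips stand 17 mm ahead of it and the grasp point (between the pads) lies 2 mm behind it (bot.finger_overhang is the distance from the TCP to the fingertips, in m); z points along the fingers, y is the line along which they close (so a half turn about z gives the same grasp; the last joint's range is limited). The gripper opens to 85 mm and grips with 20 to 120 N. Pads are 22 mm wide; open, the fingers measure 114 mm over their backs; the gripper's body (76 mm by 85 mm) begins 54 mm behind the grasp point. The pads swing forward as they close: fully open they stand 13 mm farther back than shut.
Start: joints at [-1.274, 0.521, -0.036, 1.599, 0.021, 1.021, -0.113], TCP at [0.224, 0.583, 0.248] pointing down, gripper open.
Joint ranges: [-2.91, 2.91], [-0.3, 2.13], [-1.5, 1.42], [0.17, 2.43], [-1.26, 4.41], [0.16, 1.93], [-2.52, 2.52]. Speed limits (rad/s): [1.89, 1.89, 2.39, 2.39, 3.01, 3.01, 3.01].

### API

Orientations are given as [roll, pitch, yaw] about the fixed x, y, z axes, in that order (R = Rz(yaw) Ry(pitch) Rx(roll)).
In Python, from workcell import observe, grab_frame, bot gives the robot as it stands.
- The arm moves only by the shell command python3 -m crank 'ROWS' [FORCE]. ROWS is a JSON object of lists of equal length, an entry for each row: "linear": the shift along the world's x, y, z each as a share of 0.25 m, from -1 to 1, a list of three; "delta_rot": the turn, a rotation vector about the world's x, y, z each as a share of 30 degrees, from -1 to 1, a list of three; "fingers": the opening, from -1 (shut) to 1 (fully open). In form: {"linear": [[dx, dy, dz], ...], "delta_rot": [[rx, ry, rz], ...], "fingers": [fingers, ...]}. A call has 1 to 5 rows; each row is the pose to reach, as a shift and turn from the pose commanded when the call began; what a row does not reach only later rows make up. A row lasts 1/10 s, in which the tool goes at most 50 mm and 8.59 degrees, less where a joint would pass 70% of its speed; a pose out of reach is approached as far as the arm can. A call with a number of a shift or a turn outside -1 to 1 is refused whole. A call with a gripper value outside its range is refused whole. The fingers move at their own pace and stop on an object; FORCE is the grip in N (left out, the last holds). Time passes only in rows, so rows that repeat a pose let the fingers close. It gives the time, the measured TCP pose, the force, the opening and the grip force at its end, in the units of the state.
- observe(): the state, without advancing time (a new reading comes with each control period).
- grab_frame(name): name is "scene" or "top"; returns a dict with "image" (480x640x3 uint8, red, green, blue), "mtx" (3x3 intrinsics, pixels), "xyz" and "orientation" of the camera in the world. Camera axes: x right, y down, z forward; pixel columns grow to the right and rows downward; lengths in m; the calibration is good to about 2 mm. A picture is of the moment at which its call begins. There is no depth.
- bot.job_done(): hands the job in; it is judged then, once.
The state is a dict: "clock": time; "qpos": joint angles; "qd": joint speeds; "joint_efforts": joint torques, N m; "position": TCP position; "tool_rot": TCP orientation; "force": force on the tool from outside, world axes, zero at the start; "moment": the same for the moment, N m; "grip_width": finger opening in m; "finger_force": force on a finger pad.
Only numpy, scipy, OpenCV 4.12 (cv2) and the standard library are available. Lean on these libraries where they do the work, as an engineer would, in place of code of your own. Each camera call takes 0.05 s, during which the arm holds its last target. There are 200 camera calls.

## Working session

There is one attempt and no reset: what is moved stays moved. The work goes in short steps, Python scripts to look and compute and a shell command to move; the robot and the scene stay as the last step left them, time stands still between calls to the robot, and variables do not carry over. Pictures are saved under pics/ and viewed, at most 14 in all, crops included, and the job is handed in when it is done.

```bash
mkdir -p pics; ls; cat > h.py <<'E'
import numpy as np, cv2
from scipy.spatial.transform import Rotation as R
from workcell import observe, grab_frame, bot
def cam(n):
    f=grab_frame(n); f={k:np.array(v) if k!='image' else v for k,v in f.items()}
    o=f['orientation']
    f['R']=o if o.shape==(3,3) else R.from_euler('xyz',o).as_matrix()
    return f
def px2w(f,u,v,z):
    d=f['R']@np.linalg.solve(f['mtx'],[u,v,1.]); return f['xyz']+d*(z-f['xyz'][2])/d[2]
def w2px(f,p):
    q=f['mtx']@(f['R'].T@(np.array(p)-f['xyz'])); return q[:2]/q[2]
def save(n,im,box=None,s=1):
    if box: im=im[box[1]:box[3],box[0]:box[2]]
    cv2.imwrite('pics/'+n,cv2.resize(im[...,::-1],None,fx=s,fy=s,interpolation=cv2.INTER_CUBIC))
E
python3 - <<'E'
from h import *
for n in('scene','top'):
    f=cam(n); save(n+'0.png',f['image']); print(n,f['mtx'].tolist(),f['xyz'],f['orientation'],f['R'].round(3).tolist())
print(observe())
E
```

```text
pics
scene [[604.8259057485324, 0.0, 316.9392960553323], [0.0, 604.8259057485324, 234.93595494521543], [0.0, 0.0, 1.0]] [ 0.06875803 -0.69388148  1.16802102] [-2.46886203 -0.00690188 -0.63489115] [[0.805, -0.46, 0.374], [-0.593, -0.632, 0.498], [0.007, -0.623, -0.782]]
top [[491.30448522380374, 0.0, 312.3758899773078], [0.0, 491.30448522380374, 238.8903920273529], [0.0, 0.0, 1.0]] [ 0.39197995 -0.0207143   1.16107032] [-2.95926561  0.00871033 -1.57775107] [[-0.007, -0.983, 0.181], [-1.0, 0.008, 0.007], [-0.009, -0.181, -0.983]]
{'clock': 0.1, 'qpos': array([-1.27421412,  0.52197318, -0.03632287,  1.59991882,  0.02118283,
        1.0210994 , -0.11281602]), 'qd': array([ 0.0010292 , -0.00162442, -0.0009689 , -0.00046283,  0.00164017,
       -0.0006133 , -0.00017891]), 'joint_efforts': array([ 3.57384968e-03, -9.28484201e+01,  1.98390864e+00, -3.70529473e+01,
        1.80785952e-02,  5.30429534e-03, -1.38467881e-04]), 'position': array([0.22406373, 0.58316478, 0.24778314]), 'tool_rot': array([-3.14057977e+00,  5.77550898e-05,  2.77476997e+00]), 'force': array([-0.40895671,  0.56618044, -0.94107775]), 'moment': array([-0.04324193,  0.01088844,  0.00630521]), 'finger_force': 0.0, 'grip_width': 0.08531372028248661}
```

View pics/scene0.png

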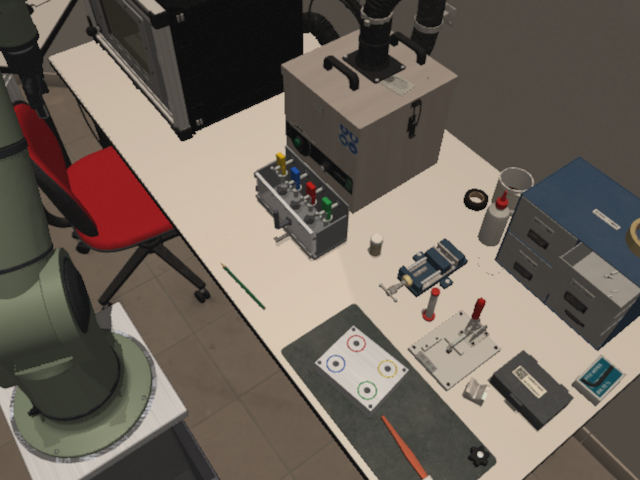

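View pics/top0.png

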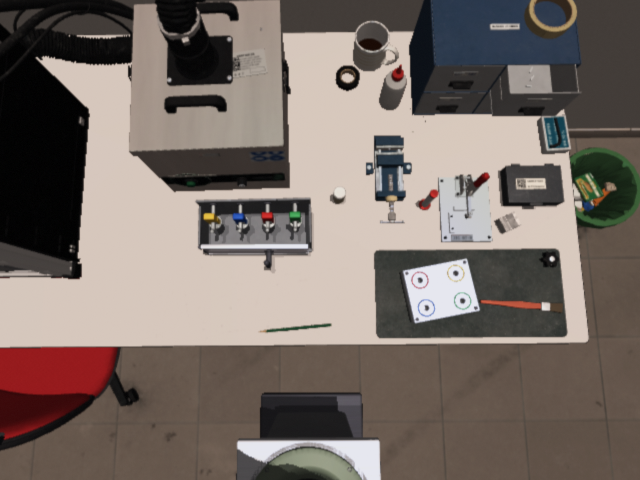

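The scene shows the rack at about (300,205) with four pins (yellow, blue, red, green from left to right) and the plate at about (362,367). In the top view the rack is at (255,228) and the plate at (441,291). I'll enlarge both.

```bash
python3 - <<'E'
from h import *
f=cam('top'); 
a=cv2.resize(f['image'][190:275,190:320],None,fx=6,fy=6,interpolation=cv2.INTER_CUBIC)
save('rack.png',a)
a=cv2.resize(f['image'][250:330,395:490],None,fx=7,fy=7,interpolation=cv2.INTER_CUBIC)
save('plate.png',a)
E
```

```text
(no output)
```

View pics/rack.png

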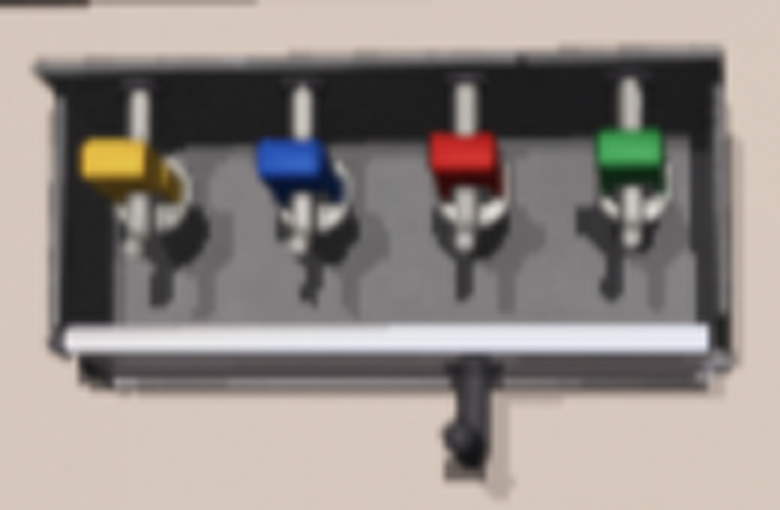

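View pics/plate.png

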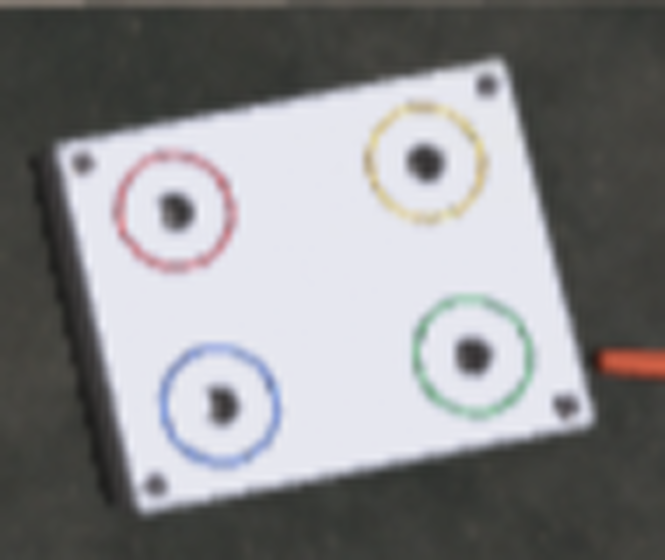

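```bash
python3 - <<'E'
from h import *
f=cam('scene'); save('srack.png',f['image'],(245,140,355,260),5)
E
```

```text
(no output)
```

View pics/srack.png

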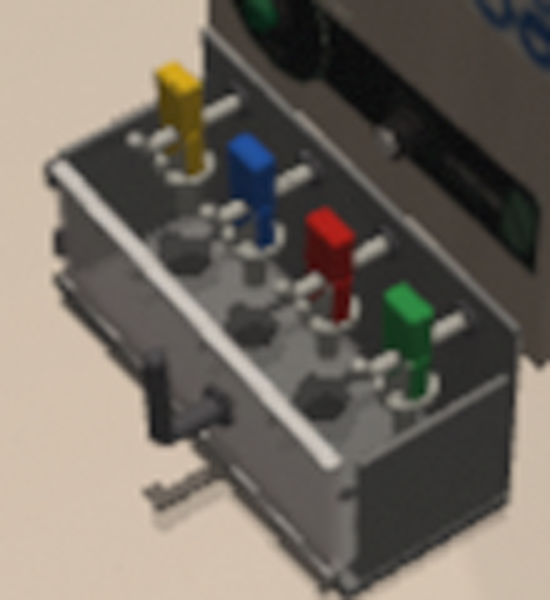

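```bash
cat >> h.py <<'E'
def tri(f,a,g,b):
    A=[];B=[]
    for c,p in((f,a),(g,b)):
        d=c['R']@np.linalg.solve(c['mtx'],[p[0],p[1],1.]); d/=np.linalg.norm(d); P=np.eye(3)-np.outer(d,d); A.append(P);B.append(P@c['xyz'])
    x=np.linalg.lstsq(np.vstack(A),np.hstack(B),rcond=None)[0]; return x,np.linalg.norm(np.vstack(A)@x-np.hstack(B))
def cr(p,o,s): return (o[0]+(p[0]+.5)/s-.5,o[1]+(p[1]+.5)/s-.5)
E
python3 - <<'E'
from h import *
np.set_printoptions(precision=4,suppress=True)
t=cam('top');s=cam('scene')
T=dict(yellow=(115,158),blue=(291,159),red=(464,151),green=(630,148),handle=(462,435))
S=dict(yellow=(177,73),blue=(253,147),red=(331,222),green=(409,299),handle=(156,358))
for k in T: print(k,*tri(t,cr(T[k],(190,190),6),s,cr(S[k],(245,140),5)))
for p,z in(((37,70),.132),((720,50),.132),((65,330),.099),((710,325),.099),((65,350),.099),((710,350),.099)): print(p,px2w(t,*cr(p,(190,190),6),z))
H=dict(red=(176,212),yellow=(426,163),blue=(222,406),green=(473,356),c1=(83,163),c2=(566,405),c3=(487,85),c4=(155,486))
for k in H: print(k,px2w(t,*cr(H[k],(395,250),7),.038))
for n,p in(('gauge top',(434,190)),('vial',(339,193))): print(n,px2w(t,*p,.08))
E
```

```text
yellow [0.6292 0.2049 0.1528] 0.00023038360999075362
blue [0.6289 0.1425 0.1535] 0.0014372557418845305
red [0.6309 0.082  0.1532] 0.0006936422077471838
green [0.6318 0.0237 0.1522] 0.000866560591186856
handle [0.5346 0.0851 0.1203] 0.0003188176296613259
(37, 70) [0.6668 0.2389 0.132 ]
(720, 50) [ 0.672  -0.0077  0.132 ]
(65, 330) [0.5772 0.2333 0.099 ]
(710, 325) [ 0.5771 -0.003   0.099 ]
(65, 350) [0.5698 0.2331 0.099 ]
(710, 350) [ 0.5678 -0.0029  0.099 ]
red [ 0.5018 -0.257   0.038 ]
yellow [ 0.5172 -0.3393  0.038 ]
blue [ 0.439  -0.2689  0.038 ]
green [ 0.4544 -0.3508  0.038 ]
c1 [ 0.5181 -0.2273  0.038 ]
c2 [ 0.4385 -0.3797  0.038 ]
c3 [ 0.5428 -0.3608  0.038 ]
c4 [ 0.4136 -0.2461  0.038 ]
gauge top [ 0.7021 -0.2901  0.08  ]
vial [ 0.697 -0.074  0.08 ]
```

The triangulated pin grip blocks are at z≈0.137 and the rack yaw is about 0.015. The handle is at (0.535, 0.085). Next I'll move above the handle with the fingers closing along y.

```bash
python3 -m crank '{"linear":[[0.416,-0.664,0],[0.416,-0.664,0],[0.416,-0.664,0],[0.416,-0.664,0],[0.416,-0.664,0]],"delta_rot":[[0,0,0.234],[0,0,0.234],[0,0,0.234],[0,0,0.234],[0,0,0.234]],"fingers":[0,0,0,0,0]}' 40
python3 -m crank '{"linear":[[0.416,-0.664,0],[0.416,-0.664,0],[0.416,-0.664,0],[0.416,-0.664,0],[0.416,-0.664,0]],"delta_rot":[[0,0,0.234],[0,0,0.234],[0,0,0.234],[0,0,0.234],[0,0,0.234]],"fingers":[0,0,0,0,0]}'
python3 -m crank '{"linear":[[0.412,-0.664,0],[0.412,-0.664,0],[0.412,-0.664,0],[0.412,-0.664,0],[0.412,-0.664,0]],"delta_rot":[[0,0,0.234],[0,0,0.234],[0,0,0.234],[0,0,0.234],[0,0,0.234]],"fingers":[0,0,0,0,0]}'
```

```text
clock: 0.8
position: [0.3319, 0.4122, 0.2486]
tool_rot: [-3.14, 0.002, 2.89]
force: [-0.6, 1.8, 0.3]
grip_width: 0.0427
finger_force: 0.0
clock: 1.3
position: [0.4351, 0.246, 0.2485]
tool_rot: [-3.14, 0.001, 3.012]
force: [-0.5, 1.6, 0.2]
grip_width: 0.0428
finger_force: 0.0
clock: 1.8
position: [0.5375, 0.0796, 0.2482]
tool_rot: [-3.139, 0.001, 3.135]
force: [-0.7, 1.2, -1.1]
grip_width: 0.0427
finger_force: 0.0
```

```bash
python3 -m crank '{"linear":[[0,0,-0.2],[0,0,-0.36],[0,0,-0.36],[0,0,-0.36],[0,0,-0.36]],"delta_rot":[[0,0,0],[0,0,0],[0,0,0],[0,0,0],[0,0,0]],"fingers":[0,0,0,0,0]}'
python3 - <<'E'
from h import *
s=cam('scene'); save('h1.png',s['image'],(220,120,380,260),5); print(observe()['position'])
E
```

```text
clock: 2.3
position: [0.5362, 0.0858, 0.1603]
tool_rot: [3.141, 0.002, -3.141]
force: [-0.4, -0.2, 0.4]
grip_width: 0.0426
finger_force: 0.0
[0.53619362 0.08577402 0.16035072]
```

View pics/h1.png

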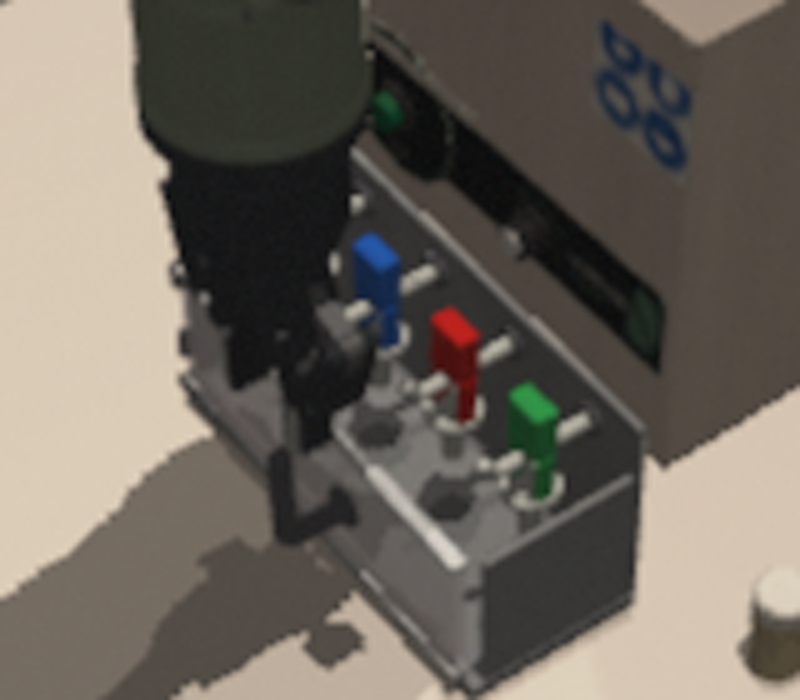

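The open fingers straddle the handle post (crop 285,460). I'll descend, grip it, and compute the arc.

```bash
python3 -m crank '{"linear":[[0,0,-0.12],[0,0,-0.24],[0,0,-0.24],[0,0,-0.24],[0,0,-0.24]],"delta_rot":[[0,0,0],[0,0,0],[0,0,0],[0,0,0],[0,0,0]],"fingers":[0,0,0,-1,-1]}' 30
python3 -m crank '{"linear":[[0,0,0],[0,0,0],[0,0,0],[0,0,0]],"delta_rot":[[0,0,0],[0,0,0],[0,0,0],[0,0,0]],"fingers":[-1,-1,-1,-1]}'
python3 - <<'E'
from h import *
p=observe()['position'][:2]; hg=np.array([.571,.2355])
v=np.array([-.0358,-.1505])
r=lambda a:np.array([[np.cos(a),-np.sin(a)],[np.sin(a),np.cos(a)]])@v
for c in range(4):
    b=-24*c
    print([((r(np.radians(b-4.8*k))-r(np.radians(b)))/.25).round(3).tolist() for k in range(1,6)])
E
```

```text
clock: 2.85
position: [0.5362, 0.0856, 0.1002]
tool_rot: [3.141, 0.002, -3.141]
force: [0.9, 0.1, -0.6]
grip_width: 0.0141
finger_force: 0.0
clock: 3.25
position: [0.5364, 0.0859, 0.1003]
tool_rot: [3.141, 0.003, -3.141]
force: [0.6, 1.3, 8.8]
grip_width: 0.0107
finger_force: 29.6
[[-0.05, 0.014], [-0.098, 0.032], [-0.145, 0.055], [-0.19, 0.081], [-0.232, 0.11]]
[[-0.04, 0.033], [-0.077, 0.07], [-0.11, 0.109], [-0.141, 0.151], [-0.168, 0.195]]
[[-0.023, 0.046], [-0.042, 0.095], [-0.057, 0.144], [-0.067, 0.195], [-0.074, 0.247]]
[[-0.002, 0.052], [0.0, 0.104], [0.007, 0.155], [0.018, 0.206], [0.033, 0.255]]
```

```bash
python3 -m crank '{"linear":[[-0.05,0.014,0],[-0.098,0.032,0],[-0.145,0.055,0],[-0.19,0.081,0],[-0.232,0.11,0]],"delta_rot":[[0,0,-0.16],[0,0,-0.32],[0,0,-0.48],[0,0,-0.64],[0,0,-0.8]],"fingers":[-1,-1,-1,-1,-1]}'
python3 -m crank '{"linear":[[-0.04,0.033,0],[-0.077,0.07,0],[-0.11,0.109,0],[-0.141,0.151,0],[-0.168,0.195,0]],"delta_rot":[[0,0,-0.16],[0,0,-0.32],[0,0,-0.48],[0,0,-0.64],[0,0,-0.8]],"fingers":[-1,-1,-1,-1,-1]}'
python3 -m crank '{"linear":[[-0.023,0.046,0],[-0.042,0.095,0],[-0.057,0.144,0],[-0.067,0.195,0],[-0.074,0.247,0]],"delta_rot":[[0,0,-0.16],[0,0,-0.32],[0,0,-0.48],[0,0,-0.64],[0,0,-0.8]],"fingers":[-1,-1,-1,-1,-1]}'
python3 -m crank '{"linear":[[-0.002,0.052,0],[0,0.104,0],[0.007,0.155,0],[0.018,0.206,0],[0.033,0.255,0]],"delta_rot":[[0,0,-0.16],[0,0,-0.32],[0,0,-0.48],[0,0,-0.64],[0,0,-0.8]],"fingers":[-1,-1,-1,-1,-1]}'
```

```text
clock: 3.75
position: [0.4786, 0.1142, 0.1002]
tool_rot: [3.138, 0.003, 2.72]
force: [5.5, 6.5, 5.5]
grip_width: 0.0113
finger_force: 30.3
clock: 4.25
position: [0.4373, 0.1634, 0.1003]
tool_rot: [3.135, 0.001, 2.301]
force: [10.8, 4.3, 4.2]
grip_width: 0.011
finger_force: 30.3
clock: 4.75
position: [0.4196, 0.2252, 0.1003]
tool_rot: [3.134, -0.002, 1.882]
force: [17.3, 0.4, -2.7]
grip_width: 0.0106
finger_force: 30.2
clock: 5.25
position: [0.4282, 0.288, 0.1003]
tool_rot: [3.136, -0.003, 1.462]
force: [18.8, -7.6, -1.7]
grip_width: 0.0107
finger_force: 30.3
```

```bash
python3 -m crank '{"linear":[[0,0,0],[0,0,0],[0,0,0],[0,0,0.2],[0,0,0.4]],"delta_rot":[[0,0,0],[0,0,0],[0,0,0],[0,0,0],[0,0,0]],"fingers":[-0.3,-0.3,-0.3,-0.3,-0.3]}'
python3 -m crank '{"linear":[[0,0,0.2],[0.2,-0.26,0.2],[0.408,-0.529,0.2],[0.408,-0.529,0.2],[0.408,-0.529,0.2]],"delta_rot":[[0,0,0.235],[0,0,0.235],[0,0,0.235],[0,0,0.235],[0,0,0.235]],"fingers":[-0.3,-0.3,-0.3,-0.3,-0.3]}'
python3 -m crank '{"linear":[[0.2,-0.26,0],[0.408,-0.529,0],[0.408,-0.529,0],[0.408,-0.529,0],[0.408,-0.529,0]],"delta_rot":[[0,0,0],[0,0,0],[0,0,0],[0,0,0],[0,0,0]],"fingers":[-0.3,-0.3,-0.3,-0.3,-0.3]}'
python3 - <<'E'
from h import *
s=cam('top'); save('o1.png',s['image'],(150,150,510,345),2.2); o=observe(); print(o['position'],o['tool_rot'])
E
```

```text
clock: 5.75
position: [0.4243, 0.286, 0.1991]
tool_rot: [-3.14, 0.002, 1.466]
force: [0.2, 0.5, 1.1]
grip_width: 0.03
finger_force: 0.0
clock: 6.25
position: [0.5288, 0.1501, 0.2491]
tool_rot: [3.14, 0.0, 1.585]
force: [-1.1, 1.3, 0.8]
grip_width: 0.0302
finger_force: 0.0
clock: 6.75
position: [0.6295, 0.019, 0.2484]
tool_rot: [3.141, 0.001, 1.586]
force: [-0.2, 0.7, 0.5]
grip_width: 0.03
finger_force: 0.0
[0.62879676 0.02109017 0.24823778] [-3.14110760e+00 -9.78053722e-05  1.58762601e+00]
```

View pics/o1.png

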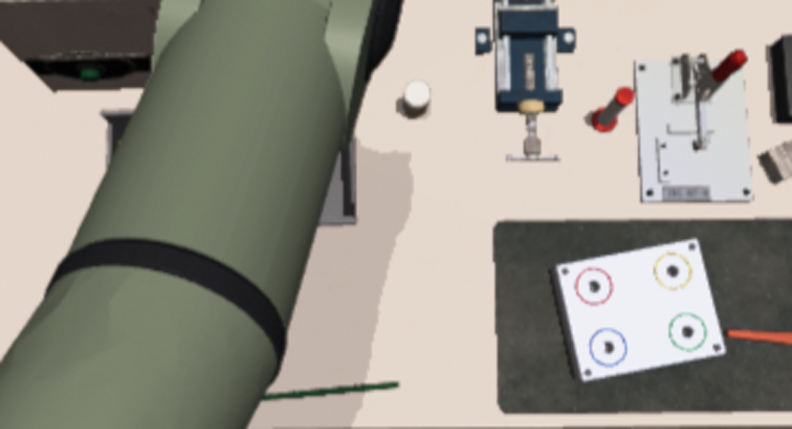

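The top view shows the plate unmoved, with the arm hiding the rack. I'll descend onto the green pin and grip it.

```bash
python3 -m crank '{"linear":[[0.012,0.006,0],[0.012,0.006,-0.18],[0.012,0.006,-0.34],[0.012,0.006,-0.428],[0.012,0.006,-0.428]],"delta_rot":[[0,0,0],[0,0,0],[0,0,0],[0,0,0],[0,0,0]],"fingers":[-0.3,-0.3,-0.3,-0.3,-0.3]}' 50
python3 -m crank '{"linear":[[0,0,0],[0,0,0],[0,0,0],[0,0,0],[0,0,0]],"delta_rot":[[0,0,0],[0,0,0],[0,0,0],[0,0,0],[0,0,0]],"fingers":[-0.3,-1,-1,-1,-1]}'
```

```text
clock: 7.3
position: [0.6306, 0.0257, 0.1391]
tool_rot: [-3.138, -0.0, 1.592]
force: [0.3, 0.6, 0.7]
grip_width: 0.0302
finger_force: 0.0
clock: 7.8
position: [0.6325, 0.0246, 0.1429]
tool_rot: [3.14, -0.001, 1.59]
force: [-1.1, 1.3, 7.4]
grip_width: 0.013
finger_force: 52.3
```

```bash
python3 -m crank '{"linear":[[0,0,0.03],[0,0,0.058],[0,0,0.058],[-0.12,0,0.058],[-0.26,0,0.058]],"delta_rot":[[0,0,0],[0,0,0],[0,0,0],[0,0,0],[0,0,0]],"fingers":[-1,-1,-1,-1,-1]}'
python3 -m crank '{"linear":[[0,0,0],[0,0,0.2],[0,0,0.4],[0,-0.12,0.48],[0,-0.2,0.48]],"delta_rot":[[0,0,0],[0,0,0],[0,0,0],[0,0,0],[0,0,0]],"fingers":[-1,-1,-1,-1,-1]}'
```

```text
clock: 8.3
position: [0.5665, 0.0239, 0.1557]
tool_rot: [3.141, 0.0, 1.59]
force: [1.2, -1.0, -0.2]
grip_width: 0.0124
finger_force: 51.1
clock: 8.8
position: [0.5683, -0.0272, 0.2793]
tool_rot: [3.136, -0.0, 1.59]
force: [1.1, 0.4, -1.9]
grip_width: 0.0127
finger_force: 51.2
```

```bash
python3 -m crank '{"linear":[[-0.224,-0.648,0],[-0.224,-0.648,0],[-0.224,-0.648,0],[-0.224,-0.648,0],[-0.224,-0.648,0]],"delta_rot":[[0,0,0],[0,0,0],[0,0,0],[0,0,0],[0,0,0]],"fingers":[-1,-1,-1,-1,-1]}'
python3 -m crank '{"linear":[[-0.224,-0.648,0],[-0.224,-0.648,0],[-0.224,-0.648,0],[-0.224,-0.648,-0.2],[-0.224,-0.648,-0.4]],"delta_rot":[[0,0,0],[0,0,0],[0,0,0],[0,0,0],[0,0,0]],"fingers":[-1,-1,-1,-1,-1]}'
python3 -m crank '{"linear":[[0,0,-0.1],[0,0,-0.1],[0,0,-0.1],[0,0,-0.1]],"delta_rot":[[0,0,0],[0,0,0],[0,0,0],[0,0,0]],"fingers":[-1,-1,-1,-1]}'
python3 - <<'E'
from h import *
o=observe();print(o['position'],o['tool_rot'],o['force'])
t=cam('top');s=cam('scene');cv2.imwrite('pics/_t.png',t['image'][...,::-1])
a=cv2.resize(t['image'][240:330,385:500],None,fx=5,fy=5,interpolation=3)
b=cv2.resize(s['image'][300:420,310:420],None,fx=5,fy=5,interpolation=3)[:, :]
a=cv2.copyMakeBorder(a,0,600-450,0,0,0)
im=np.hstack([a,b]); print(im.shape); save('g1.png',im,None,0.7)
save('g1s.png',b)
E
```

```text
clock: 9.3
position: [0.5097, -0.1914, 0.2764]
tool_rot: [3.141, 0.001, 1.585]
force: [0.8, 0.0, 0.1]
grip_width: 0.0131
finger_force: 51.1
clock: 9.8
position: [0.4547, -0.3527, 0.1799]
tool_rot: [3.139, 0.003, 1.587]
force: [2.5, 1.2, -0.6]
grip_width: 0.0131
finger_force: 51.1
clock: 10.2
position: [0.456, -0.35, 0.1566]
tool_rot: [3.139, 0.001, 1.591]
force: [0.1, 0.1, -0.6]
grip_width: 0.0132
finger_force: 51.0
[ 0.45603113 -0.34995327  0.15661811] [3.13946688e+00 1.20481580e-03 1.59053391e+00] [ 0.12879727  0.0690155  -0.62606929]
(600, 1125, 3)
```

View pics/g1.png

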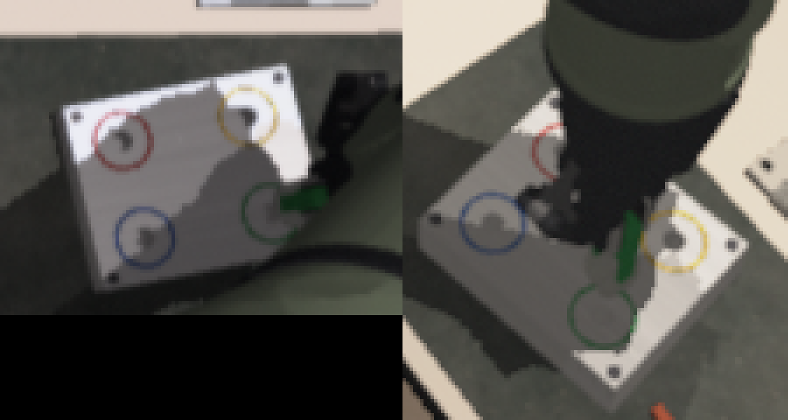

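```bash
python3 - <<'E'
from h import *
s=cam('scene');b=s['image'][335:405,345:410].astype(float); b=np.clip(b*1.6,0,255).astype('uint8'); save('g2.png',b,None,8)
E
```

```text
(no output)
```

View pics/g2.png

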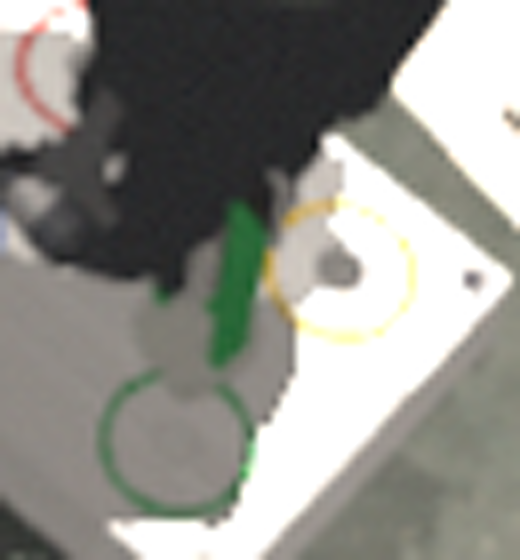

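```bash
python3 - <<'E'
from h import *
s=cam('scene'); p=observe()['position']
f=lambda q:((w2px(s,q)-[345,335]+.5)*8-.5).round(1)
for dx,dy in((0,0),(.002,0),(0,.002)):
  x,y=p[0]+dx,p[1]+dy
  print(f([x,y,p[2]-.0525]),f([x,y,p[2]-.0805]),f([x,y,.038]))
a=np.linspace(0,6.28,200)
for z in(-.0525,-.0495):
  P=np.array([f([p[0]+.015*np.cos(k),p[1]+.015*np.sin(k),p[2]+z]) for k in a]); print(P.min(0),P.max(0))
P=np.array([f([p[0]+.006*np.cos(k),p[1]+.006*np.sin(k),p[2]-.0805]) for k in a]); print(P.min(0),P.max(0))
print(f([.4544,-.3508,.038]))
E
```

```text
[199.9 330.5] [191.2 381.5] [180.2 446.7]
[206.4 325.9] [197.6 376.9] [186.4 442.3]
[194.6 324.2] [186.  375.3] [175.  440.6]
[136.7 272.4] [263.2 389.5]
[137.5 266.7] [264.3 384. ]
[166.4 358.4] [216.1 404.7]
[179.4 452.6]
```

The pin is upright, with its flange at (190,335), and the green ring centred at (178,441) in the crop. That puts the hole about (+0.5, +1.3) mm from the pin axis. I'll descend to contact.

```bash
python3 -m crank '{"linear":[[0.002,0.005,-0.08],[0.002,0.005,-0.12],[0.002,0.005,-0.14],[0.002,0.005,-0.15],[0.002,0.005,-0.155]],"delta_rot":[[0,0,0],[0,0,0],[0,0,0],[0,0,0],[0,0,0]],"fingers":[-1,-1,-1,-1,-1]}'
python3 -m crank '{"linear":[[0,0,0],[0,0,-0.006],[0,0,-0.012],[0,0,-0.012]],"delta_rot":[[0,0,0],[0,0,0],[0,0,0],[0,0,0]],"fingers":[-1,-1,-1,-1]}'
```

```text
clock: 10.9
position: [0.4571, -0.3523, 0.1206]
tool_rot: [3.135, 0.006, 1.588]
force: [-10.5, -2.2, 85.6]
grip_width: 0.013
finger_force: 72.8
clock: 11.3
position: [0.4573, -0.3529, 0.1184]
tool_rot: [3.134, 0.007, 1.588]
force: [-9.4, -2.5, 77.2]
grip_width: 0.013
finger_force: 76.5
```

```bash
python3 -m crank '{"linear":[[0,0,0.012],[0,0,0.024],[0,0,0.024]],"delta_rot":[[0,0,0],[0,0,0],[0,0,0]],"fingers":[-1,-1,-1]}'
python3 - <<'E'
from h import *
o=observe();print(o['position'],o['tool_rot'],o['force'])
s=cam('scene');b=s['image'][335:405,345:410].astype(float); b=np.clip(b*1.6,0,255).astype('uint8'); save('g3.png',b,None,8)
E
```

```text
clock: 11.6
position: [0.4558, -0.3487, 0.1198]
tool_rot: [3.141, 0.001, 1.59]
force: [-0.4, -0.7, 14.0]
grip_width: 0.0134
finger_force: 66.8
[ 0.45583752 -0.34873527  0.11983773] [3.14052072e+00 6.01410858e-04 1.58989778e+00] [-0.4385544  -0.66179432 14.03717946]
```

View pics/g3.png

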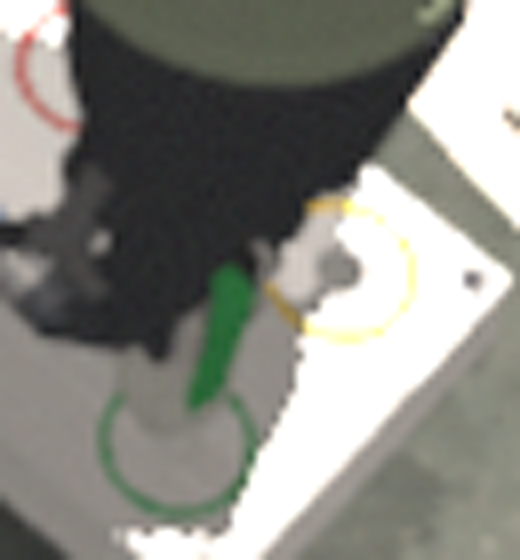

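```bash
cat >> h.py <<'E'
from scipy.optimize import least_squares
HU={'red':(0,179),'yellow':(24,),'blue':(110,),'green':(68,)}
LOC={'red':(.032,.042),'yellow':(.032,-.042),'blue':(-.032,.042),'green':(-.032,-.042)}
def plate(f,guess=(.478,-.304,.185),z=.038,verbose=0,skip=()):
    hsv=cv2.cvtColor(f['image'],cv2.COLOR_RGB2HSV).astype(int); pts=[];cs=[]
    g=np.array(guess); 
    for it in range(3):
        pts=[]
        c,s=np.cos(g[2]),np.sin(g[2])
        for k,(lx,ly) in LOC.items():
            if k in skip: continue
            hx,hy=g[0]+c*lx-s*ly,g[1]+s*lx+c*ly
            u,v=w2px(f,(hx,hy,z)).astype(int)
            vv,uu=np.mgrid[v-14:v+15,u-14:u+15]; H=hsv[vv,uu]
            dh=np.min([np.abs((H[...,0]-h+90)%180-90) for h in HU[k]],0)
            w=(dh<14)&(H[...,1]>60)&(H[...,2]>35)
            for a,b in zip(uu[w],vv[w]):
                P=px2w(f,a,b,z)[:2]; r=np.hypot(P[0]-hx,P[1]-hy)
                if abs(r-RR)<.006-.0015*it: pts.append((*P,lx,ly,H[b-v+14,a-u+14,1]))
        A=np.array(pts)
        def res(q):
            c,s=np.cos(q[2]),np.sin(q[2])
            return (np.hypot(A[:,0]-q[0]-c*A[:,2]+s*A[:,3],A[:,1]-q[1]-s*A[:,2]-c*A[:,3])-q[3])
        r=least_squares(res,[*g[:3],RR],loss='soft_l1',f_scale=.001); g=r.x
    c,s=np.cos(g[2]),np.sin(g[2])
    return g,len(A),{k:np.array([g[0]+c*a-s*b,g[1]+s*a+c*b]) for k,(a,b) in LOC.items()}
RR=.0195
E
python3 - <<'E'
from h import *
np.set_printoptions(precision=4,suppress=True)
s=cam('scene');t=cam('top')
t0=dict(t);t0['image']=cv2.imread('pics/top0.png')[...,::-1].copy()
s0=dict(s);s0['image']=cv2.imread('pics/scene0.png')[...,::-1].copy()
for f in(s0,s,t0,t):
    try: print(*plate(f))
    except Exception as e: print(e)
E
```

```text
[ 0.4797 -0.3014  0.1831  0.0183] 208 {'red': array([ 0.5035, -0.2543]), 'yellow': array([ 0.5188, -0.3369]), 'blue': array([ 0.4406, -0.266 ]), 'green': array([ 0.4559, -0.3486])}
[ 0.4797 -0.3013  0.1811  0.0185] 150 {'red': array([ 0.5036, -0.2543]), 'yellow': array([ 0.5187, -0.3369]), 'blue': array([ 0.4407, -0.2658]), 'green': array([ 0.4558, -0.3484])}
[ 0.4784 -0.3036  0.1824  0.0183] 79 {'red': array([ 0.5022, -0.2565]), 'yellow': array([ 0.5175, -0.3391]), 'blue': array([ 0.4393, -0.2681]), 'green': array([ 0.4545, -0.3507])}
[ 0.4782 -0.3036  0.1822  0.0183] 138 {'red': array([ 0.5021, -0.2565]), 'yellow': array([ 0.5173, -0.3391]), 'blue': array([ 0.4391, -0.2681]), 'green': array([ 0.4543, -0.3507])}
```

```bash
python3 -m crank '{"linear":[[0,0,0.06],[0,0,0.12],[0,0,0.12],[0,0,0.12]],"delta_rot":[[0,0,0],[0,0,0],[0,0,0],[0,0,0]],"fingers":[-1,-1,-1,-1]}'
python3 - <<'E'
from h import *
o=observe();p=o['position'];print(p,o['tool_rot'],o['force'])
s=cam('scene');b=s['image'][325:400,345:405].astype(float); b=np.clip(b*1.7,0,255).astype('uint8')
b=cv2.resize(b,None,fx=8,fy=8,interpolation=3)
raw=b.copy()
a=np.linspace(0,6.28,60)
q=lambda P:((w2px(s,P)-[345,325]+.5)*8-.5)
for z,r,c in((-.0525,.015,(255,0,255)),(-.0805,.006,(255,255,0)),(-.0205,.0,(255,0,0))):
    P=np.array([q([p[0]+r*np.cos(k),p[1]+r*np.sin(k),p[2]+z]) for k in a]).round().astype(int)
    for x,y in P: cv2.circle(b,(int(x),int(y)),1,c,-1)
save('g4.png',np.hstack([raw,b]),None,.82)
E
```

```text
clock: 12.15
position: [0.4557, -0.3484, 0.1496]
tool_rot: [3.141, 0.0, 1.59]
force: [-0.1, -0.6, 0.1]
grip_width: 0.013
finger_force: 64.8
[ 0.45568291 -0.34840597  0.14964991] [3.14082955e+00 2.69405802e-04 1.59014344e+00] [-0.07303651 -0.59822075  0.1157881 ]
```

View pics/g4.png

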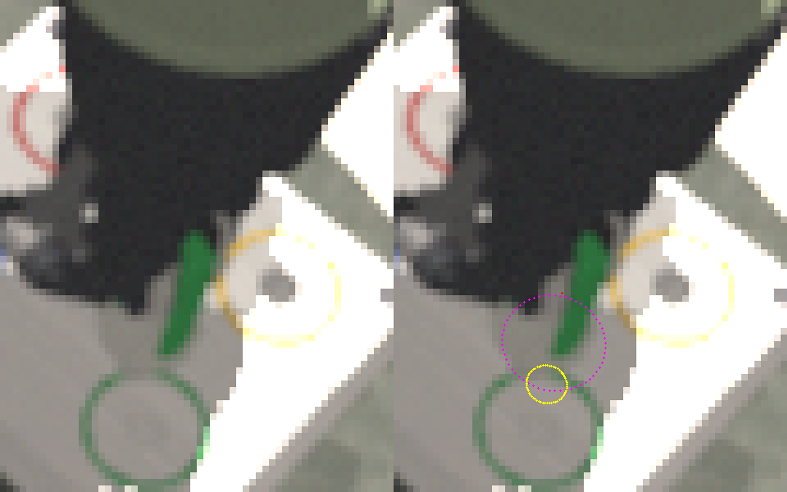

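```bash
cat >> h.py <<'E'
def bar(img,o,s,hu=68,tol=14):
    h=cv2.cvtColor(img,cv2.COLOR_RGB2HSV).astype(int)
    m=((abs(h[...,0]-hu)<tol)&(h[...,1]>130)).astype('uint8')
    n,l,st,c=cv2.connectedComponentsWithStats(m); k=1+np.argmax(st[1:,4]); v,u=np.nonzero(l==k)
    # per-row centre
    rows=np.array([(u[v==y].mean(),y,u[v==y].min(),u[v==y].max()) for y in np.unique(v)]); n=len(rows)
    mid=rows[int(n*.25):int(n*.85)]; sl=np.polyfit(mid[:,1],mid[:,0],1)
    return dict(slope=sl[0],low=(o[0]+(np.polyval(sl,v.max())+.5)/s-.5,o[1]+(v.max()+.5)/s-.5),n=len(v))
E
python3 - <<'E'
from h import *
np.set_printoptions(precision=4,suppress=True)
s=cam('scene');p=observe()['position']
g2=cv2.imread('pics/g2.png')[...,::-1].copy()
print(bar(g2,(345,335),8))
b=np.clip(s['image'][325:400,345:405]*1.6,0,255).astype('uint8');b=cv2.resize(b,None,fx=8,fy=8,interpolation=3)
print(bar(b,(345,325),8))
for P in((.456,-.35,.1566),tuple(p)):
    q=lambda d:w2px(s,np.array(P)+d)
    print('bar low exp',q([-.0,-.010,-.0455]), 'top',q([0,-.01,-.0205]))
for deg in(0,-4,4,8,12):
    Rm=R.from_euler('x',deg,degrees=True).as_matrix(); q=lambda d:w2px(s,p+[0,0,-.004]+Rm@(np.array(d)+[0,0,.004]))
    a,c=q([0,-.01,-.0455]),q([0,-.01,-.0205]); print(deg,a,(a-c)[0]/(a-c)[1])
E
```

```text
{'slope': np.float64(-0.18374092403280007), 'low': (np.float64(372.5117671495141), np.float64(379.5625)), 'n': 3949}
{'slope': np.float64(-0.3329968394735603), 'low': (np.float64(370.3384687956979), np.float64(378.4375)), 'n': 3392}
bar low exp [373.5297 378.0214] top [374.6125 372.0981]
bar low exp [372.3461 379.2675] top [373.4019 373.4009]
0 [372.3461 379.2675] -0.17996253732210435
-4 [373.35   380.2246] -0.07200148963138368
4 [371.3377 378.2479] -0.3162358781611463
8 [370.3293 377.1707] -0.49566171020914024
12 [369.3254 376.0408] -0.7454976580089584
```

```bash
python3 -m crank '{"linear":[[0,0,0],[0,0,-0.05],[0,0,-0.1],[0,0,-0.1],[0,0,-0.1]],"delta_rot":[[-0.147,0,0],[-0.147,0,0],[-0.147,0,0],[-0.147,0,0],[-0.147,0,0]],"fingers":[-1,-1,-1,-1,-1]}' 40
python3 - <<'E'
from h import *
s=cam('scene');p=observe()['position'];print(p)
b=np.clip(s['image'][325:400,345:405]*1.6,0,255).astype('uint8');b=cv2.resize(b,None,fx=8,fy=8,interpolation=3)
print(bar(b,(345,325),8),w2px(s,p+[0,-.01,-.0455]))
E
python3 -m crank '{"linear":[[0,0,-0.004],[0,0,-0.004]],"delta_rot":[[0,0,0],[0,0,0]],"fingers":[-1,-1]}'
python3 -m crank '{"linear":[[0,0,-0.004],[0,0,-0.004]],"delta_rot":[[0,0,0],[0,0,0]],"fingers":[-1,-1]}'
python3 -m crank '{"linear":[[0,0,-0.004],[0,0,-0.004]],"delta_rot":[[0,0,0],[0,0,0]],"fingers":[-1,-1]}'
```

```text
clock: 12.75
position: [0.4549, -0.349, 0.1236]
tool_rot: [-3.139, 0.076, 1.589]
force: [0.2, -0.7, -0.6]
grip_width: 0.0131
finger_force: 64.9
[ 0.45509156 -0.3490784   0.12400319]
{'slope': np.float64(-0.15626695604991858), 'low': (np.float64(371.0200307469705), np.float64(385.4375)), 'n': 4288} [371.50258359 385.34471588]
clock: 13.0
position: [0.4554, -0.3487, 0.1233]
tool_rot: [-3.14, 0.077, 1.59]
force: [0.3, 0.5, -1.4]
grip_width: 0.0132
finger_force: 64.9
clock: 13.2
position: [0.4555, -0.3484, 0.1221]
tool_rot: [-3.14, 0.077, 1.59]
force: [-0.1, -0.1, -0.3]
grip_width: 0.0131
finger_force: 64.9
clock: 13.4
position: [0.4555, -0.3484, 0.121]
tool_rot: [-3.14, 0.077, 1.59]
force: [0.2, -0.5, -0.2]
grip_width: 0.0129
finger_force: 64.9
```

```bash
python3 -m crank '{"linear":[[0,0,-0.004],[0,0,-0.004]],"delta_rot":[[0,0,0],[0,0,0]],"fingers":[-1,-1]}'
python3 -m crank '{"linear":[[0,0,-0.004],[0,0,-0.004]],"delta_rot":[[0,0,0],[0,0,0]],"fingers":[-1,-1]}'
python3 -m crank '{"linear":[[0,0,-0.003],[0,0,-0.003]],"delta_rot":[[0,0,0],[0,0,0]],"fingers":[-1,-1]}' | grep -E 'pos|force'
```

```text
clock: 13.6
position: [0.4555, -0.3485, 0.1201]
tool_rot: [-3.14, 0.077, 1.59]
force: [0.2, 0.3, 0.1]
grip_width: 0.0128
finger_force: 65.3
clock: 13.8
position: [0.4556, -0.3487, 0.1195]
tool_rot: [-3.141, 0.077, 1.59]
force: [-1.2, 1.1, 10.2]
grip_width: 0.0126
finger_force: 66.6
position: [0.4556, -0.3488, 0.1188]
force: [-0.0, -3.1, -0.7]
finger_force: 64.9
```

```bash
python3 -m crank '{"linear":[[0,0,-0.004],[0,0,-0.004]],"delta_rot":[[0,0,0],[0,0,0]],"fingers":[-1,-1]}' | grep -E 'pos|force'
python3 -m crank '{"linear":[[0,0,-0.006],[0,0,-0.006]],"delta_rot":[[0,0,0],[0,0,0]],"fingers":[-1,-1]}' | grep -E 'pos|force'
```

```text
position: [0.4554, -0.3491, 0.1174]
force: [-0.5, -4.7, 0.5]
finger_force: 65.1
position: [0.4554, -0.349, 0.1157]
force: [-0.2, -5.7, -1.4]
finger_force: 64.9
```

It's in the hole. I'll press it home in small steps.

```bash
python3 -m crank '{"linear":[[0,-0.001,-0.015],[0,-0.002,-0.03],[0,-0.002,-0.04]],"delta_rot":[[0,0,0],[0,0,0],[0,0,0]],"fingers":[-1,-1,-1]}' | grep -E 'pos|force'
python3 -m crank '{"linear":[[0,0,-0.015],[0,0,-0.03],[0,0,-0.04]],"delta_rot":[[0,0,0],[0,0,0],[0,0,0]],"fingers":[-1,-1,-1]}' | grep -E 'pos|force'
python3 -m crank '{"linear":[[0,0,-0.006],[0,0,-0.01],[0,0,-0.01]],"delta_rot":[[0,0,0],[0,0,0],[0,0,0]],"fingers":[-1,-1,-1]}' | grep -E 'pos|force'
```

```text
position: [0.4554, -0.3493, 0.1055]
force: [-1.0, -4.7, 3.3]
finger_force: 65.4
position: [0.4553, -0.3494, 0.0955]
force: [-1.0, -5.8, 2.9]
finger_force: 65.4
position: [0.4552, -0.3494, 0.0931]
force: [-1.2, -6.3, -1.9]
finger_force: 64.9
```

```bash
python3 -m crank '{"linear":[[0,0,-0.006],[0,0,-0.006]],"delta_rot":[[0,0,0],[0,0,0]],"fingers":[-1,-1]}' | grep -E 'pos|force'
python3 -m crank '{"linear":[[0,0,-0.004],[0,0,-0.004]],"delta_rot":[[0,0,0],[0,0,0]],"fingers":[-1,-1]}' | grep -E 'pos|force'
python3 -m crank '{"linear":[[0,0,-0.003],[0,0,-0.003]],"delta_rot":[[0,0,0],[0,0,0]],"fingers":[-1,-1]}' | grep -E 'pos|force'
```

```text
position: [0.4553, -0.3496, 0.0922]
force: [-3.4, -4.7, 11.9]
finger_force: 66.7
position: [0.4553, -0.3498, 0.0921]
force: [-8.2, 0.5, 32.3]
finger_force: 69.9
position: [0.4553, -0.3499, 0.092]
force: [-12.0, 3.6, 48.5]
finger_force: 72.3
```

```bash
python3 -m crank '{"linear":[[0,0,0.006],[0,0,0.006],[0,0,0.006],[0,0,0.006],[0,0,0.1]],"delta_rot":[[0,0,0],[0,0,0],[0,0,0],[0,0,0],[0,0,0]],"fingers":[-1,-0.3,-0.3,-0.3,-0.3]}' 50 | grep -E 'pos|force|wid'
python3 -m crank '{"linear":[[0,0,0.2],[0,0,0.4],[0,0,0.56],[0,0.15,0.56],[0.1,0.3,0.56]],"delta_rot":[[0,0,0],[0.147,0,0],[0.147,0,0],[0.147,0,0],[0.147,0,0]],"fingers":[-0.3,-0.3,-0.3,-0.3,-0.3]}' | grep -E 'pos|force|wid'
python3 -m crank '{"linear":[[0.3,0.71,0],[0.3,0.71,0],[0.3,0.71,0],[0.3,0.71,0],[0.3,0.71,0]],"delta_rot":[[0,0,0],[0,0,0],[0,0,0],[0,0,0],[0,0,0]],"fingers":[-0.3,-0.3,-0.3,-0.3,-0.3]}' | grep -E 'pos|force|rot'
python3 -m crank '{"linear":[[0.3,0.7,0],[0.3,0.7,0],[0.3,0.7,0],[0.3,0.7,0],[0.3,0.7,0]],"delta_rot":[[0,0,0],[0,0,0],[0,0,0],[0,0,0],[0,0,0]],"fingers":[-0.3,-0.3,-0.3,-0.3,-0.3]}' | grep -E 'pos|force|rot'
python3 - <<'E'
from h import *
np.set_printoptions(precision=4,suppress=True)
s=cam('scene');t=cam('top')
print(observe()['position'],plate(s,skip=('green',)),plate(t,skip=('green',)))
E
```

```text
position: [0.4545, -0.3478, 0.1131]
force: [0.6, 0.3, 0.4]
grip_width: 0.0298
finger_force: 0.0
position: [0.4787, -0.2744, 0.2562]
force: [2.0, -0.7, 0.8]
grip_width: 0.0296
finger_force: 0.0
position: [0.5573, -0.09, 0.2541]
tool_rot: [-3.141, -0.002, 1.598]
force: [-0.7, -0.9, -0.4]
finger_force: 0.0
position: [0.6314, 0.0847, 0.2537]
tool_rot: [-3.14, -0.001, 1.597]
force: [-0.9, -0.2, -0.5]
finger_force: 0.0
[0.6302 0.0788 0.2544] (array([ 0.4797, -0.3014,  0.1829,  0.0183]), 194, {'red': array([ 0.5035, -0.2542]), 'yellow': array([ 0.5188, -0.3368]), 'blue': array([ 0.4406, -0.2659]), 'green': array([ 0.4559, -0.3485])}) (array([ 0.4782, -0.3036,  0.1823,  0.0182]), 58, {'red': array([ 0.502 , -0.2565]), 'yellow': array([ 0.5172, -0.3391]), 'blue': array([ 0.4391, -0.2681]), 'green': array([ 0.4543, -0.3507])})
```

```bash
python3 -m crank '{"linear":[[0.005,0.014,-0.1],[0.005,0.014,-0.28],[0.005,0.014,-0.4],[0.005,0.014,-0.456],[0.005,0.014,-0.456]],"delta_rot":[[0,0,0],[0,0,0],[0,0,0],[0,0,0],[0,0,0]],"fingers":[-0.3,-0.3,-0.3,-0.3,-0.3]}' 80 | grep -E 'pos|force'
python3 -m crank '{"linear":[[0,0,0],[0,0,0],[0,0,0],[0,0,0],[0,0,0]],"delta_rot":[[0,0,0],[0,0,0],[0,0,0],[0,0,0],[0,0,0]],"fingers":[-0.3,-1,-1,-1,-1]}' | grep -E 'pos|force|wid'
python3 -m crank '{"linear":[[0,0,0.03],[0,0,0.058],[0,0,0.058],[-0.12,0,0.058],[-0.26,0,0.058]],"delta_rot":[[0,0,0],[0,0,0],[0,0,0],[0,0,0],[0,0,0]],"fingers":[-1,-1,-1,-1,-1]}'
python3 -m crank '{"linear":[[0,0,0],[0,0,0.2],[0,0,0.4],[0,-0.12,0.48],[0,-0.2,0.48]],"delta_rot":[[0,0,0],[0,0,0],[0,0,0],[0,0,0],[0,0,0]],"fingers":[-1,-1,-1,-1,-1]}'
```

```text
position: [0.631, 0.0808, 0.1401]
force: [0.1, -0.4, 0.4]
finger_force: 0.0
position: [0.6325, 0.0819, 0.1429]
force: [-1.4, -1.4, 8.1]
grip_width: 0.0124
finger_force: 78.3
clock: 19.5
position: [0.5663, 0.0818, 0.1555]
tool_rot: [3.141, 0.0, 1.59]
force: [0.0, -0.3, -1.0]
grip_width: 0.0124
finger_force: 78.4
clock: 20.0
position: [0.568, 0.0308, 0.279]
tool_rot: [3.136, -0.001, 1.59]
force: [0.3, -0.5, -1.2]
grip_width: 0.0122
finger_force: 78.7
```

```bash
python3 -m crank '{"linear":[[-0.127,-0.574,0],[-0.127,-0.574,0],[-0.127,-0.574,0],[-0.127,-0.574,0],[-0.127,-0.574,0]],"delta_rot":[[0,0,0],[0,0,0],[0,0,0],[0,0,0],[0,0,0]],"fingers":[-1,-1,-1,-1,-1]}' |grep pos
python3 -m crank '{"linear":[[-0.127,-0.574,0],[-0.127,-0.574,0],[-0.127,-0.574,0],[-0.127,-0.574,-0.2],[-0.127,-0.574,-0.4]],"delta_rot":[[0,0,0],[0,0,0],[0,0,0],[0,0,0],[0,0,0]],"fingers":[-1,-1,-1,-1,-1]}'|grep pos
python3 -m crank '{"linear":[[0,0,-0.1],[0,0,-0.1],[0,0,-0.1],[0,0,-0.1]],"delta_rot":[[0,0,0],[0,0,0],[0,0,0],[0,0,0]],"fingers":[-1,-1,-1,-1]}'
python3 - <<'E'
from h import *
np.set_printoptions(precision=4,suppress=True)
s=cam('scene');p=observe()['position'];print(p)
u,v=w2px(s,p+[0,0,-.04]).astype(int); o=(u-28,v-35)
b=np.clip(s['image'][o[1]:o[1]+75,o[0]:o[0]+60]*1.6,0,255).astype('uint8');b=cv2.resize(b,None,fx=8,fy=8,interpolation=3)
save('r1.png',b)
h=b
for hu in(0,178):
  print(bar(b,o,8,hu,8),w2px(s,p+[0,-.01,-.0455]))
print(plate(s,skip=('green',)))
E
```

```text
position: [0.5349, -0.1125, 0.2759]
position: [0.5042, -0.2553, 0.175]
clock: 21.4
position: [0.5043, -0.2549, 0.1523]
tool_rot: [3.139, 0.001, 1.591]
force: [1.3, -0.2, -0.9]
grip_width: 0.012
finger_force: 78.5
[ 0.5043 -0.255   0.1523]
{'slope': np.float64(-0.24463246324632457), 'low': (np.float64(359.2312811281128), np.float64(331.4375)), 'n': 4608} [361.5223 329.9495]
{'slope': np.float64(-5.372296666573382e-15), 'low': (np.float64(353.0), np.float64(323.4375)), 'n': 128} [361.5223 329.9495]
(array([ 0.4796, -0.3013,  0.1807,  0.0183]), 185, {'red': array([ 0.5036, -0.2542]), 'yellow': array([ 0.5187, -0.3368]), 'blue': array([ 0.4406, -0.2657]), 'green': array([ 0.4557, -0.3483])})
```

View pics/r1.png

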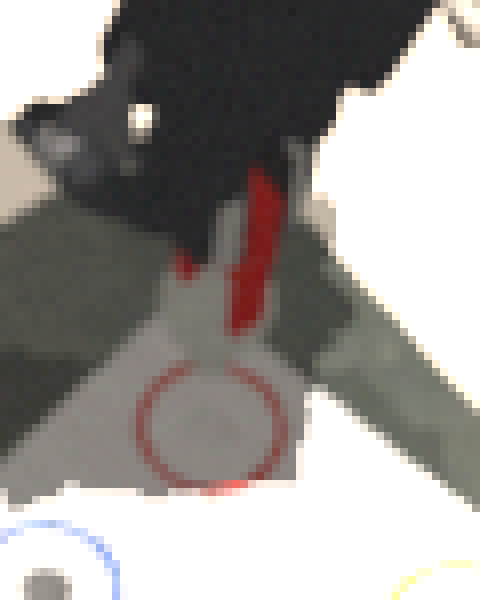

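```bash
python3 -m crank '{"linear":[[-0.005,0,0],[-0.005,0,0],[-0.005,0,-0.04],[-0.005,0,-0.09],[-0.005,0,-0.09]],"delta_rot":[[-0.06,0,0],[-0.06,0,0],[-0.06,0,0],[-0.06,0,0],[-0.06,0,0]],"fingers":[-1,-1,-1,-1,-1]}'
python3 - <<'E'
from h import *
s=cam('scene');p=observe()['position'];print(p)
u,v=w2px(s,p+[0,0,-.04]).astype(int); o=(u-28,v-35)
b=np.clip(s['image'][o[1]:o[1]+75,o[0]:o[0]+60]*1.6,0,255).astype('uint8');b=cv2.resize(b,None,fx=8,fy=8,interpolation=3)
print(bar(b,o,8,0,8),w2px(s,p+[0,-.01,-.0455]))
E
```

```text
clock: 21.95
position: [0.5021, -0.2553, 0.1269]
tool_rot: [-3.141, 0.032, 1.59]
force: [-0.6, -1.5, 2.4]
grip_width: 0.0128
finger_force: 79.2
[ 0.50182156 -0.25526446  0.12708075]
{'slope': np.float64(-0.16964896489648973), 'low': (np.float64(358.5222712271227), np.float64(338.4375)), 'n': 4928} [359.8668945 336.9092522]
```

```bash
python3 -m crank '{"linear":[[0.002,0,-0.004],[0.002,0,-0.006],[0.002,0,-0.006]],"delta_rot":[[0,0,0],[0,0,0],[0,0,0]],"fingers":[-1,-1,-1]}'|grep -E 'pos|^force'
python3 -m crank '{"linear":[[0,0,-0.004],[0,0,-0.004]],"delta_rot":[[0,0,0],[0,0,0]],"fingers":[-1,-1]}'|grep -E 'pos|^force'
python3 -m crank '{"linear":[[0,0,-0.004],[0,0,-0.004]],"delta_rot":[[0,0,0],[0,0,0]],"fingers":[-1,-1]}'|grep -E 'pos|^force'
python3 -m crank '{"linear":[[0,0,-0.003],[0,0,-0.003]],"delta_rot":[[0,0,0],[0,0,0]],"fingers":[-1,-1]}'|grep -E 'pos|^force'
```

```text
position: [0.5023, -0.2555, 0.1266]
force: [-3.9, 1.2, 17.6]
position: [0.5026, -0.2558, 0.1262]
force: [-4.9, 0.9, 29.2]
position: [0.5028, -0.2561, 0.1258]
force: [-7.4, 2.7, 40.2]
position: [0.503, -0.2564, 0.1255]
force: [-8.3, 2.8, 48.4]
```

```bash
python3 -m crank '{"linear":[[0,0,0.006],[0,0,0.006],[0,0,0.006]],"delta_rot":[[0,0,0],[0,0,0],[0,0,0]],"fingers":[-1,-1,-1]}'|grep -E 'pos|^force'
python3 -m crank '{"linear":[[0,-0.0016,0],[0,-0.0032,0],[0,-0.0032,0]],"delta_rot":[[0,0,0],[0,0,0],[0,0,0]],"fingers":[-1,-1,-1]}'|grep -E 'pos|^force'
python3 -m crank '{"linear":[[0.0016,0,0],[0.0032,0,0],[0.0032,0,0]],"delta_rot":[[0,0,0],[0,0,0],[0,0,0]],"fingers":[-1,-1,-1]}'|grep -E 'pos|^force'
python3 -m crank '{"linear":[[0,0.0016,0],[0,0.0032,0],[0,0.0032,0]],"delta_rot":[[0,0,0],[0,0,0],[0,0,0]],"fingers":[-1,-1,-1]}'|grep -E 'pos|^force'
```

```text
position: [0.5026, -0.2559, 0.1261]
force: [-5.6, 1.8, 31.6]
position: [0.5026, -0.2564, 0.1261]
force: [-5.2, 3.3, 32.8]
position: [0.5031, -0.2564, 0.1261]
force: [-6.8, 3.3, 33.7]
position: [0.5031, -0.2559, 0.1261]
force: [-8.4, 1.4, 33.6]
```

```bash
python3 -m crank '{"linear":[[0,0,0.02],[0,0,0.04],[0,0,0.04]],"delta_rot":[[0,0,0],[0,0,0],[0,0,0]],"fingers":[-1,-1,-1]}'|grep -E 'pos|^force'
python3 - <<'E'
from h import *
np.set_printoptions(precision=4,suppress=True)
s=cam('scene');p=observe()['position'];print(p)
u,v=w2px(s,p+[0,0,-.04]).astype(int); o=(u-28,v-35)
raw=s['image'][o[1]:o[1]+75,o[0]:o[0]+60]
b=np.clip(raw*1.6,0,255).astype('uint8');b=cv2.resize(b,None,fx=8,fy=8,interpolation=3)
print(bar(b,o,8,0,8),w2px(s,p+[0,-.01,-.0455]))
print(plate(s,skip=('green',)))
c=np.clip((raw.astype(float)-50)*3.5,0,255).astype('uint8');c=cv2.resize(c,None,fx=8,fy=8,interpolation=3)
d=c.copy(); a=np.linspace(0,6.28,80)
for z,r,col in((-.061,.015,(255,0,255)),(-.089,.006,(255,255,0)),(.038-p[2],.0066,(0,255,255))):
    for k in a:
        q=w2px(s,p+[r*np.cos(k),r*np.sin(k),z])-o; q=((q+.5)*8-.5).astype(int); cv2.circle(d,tuple(int(i) for i in q),1,col,-1)
save('r2.png',np.hstack([c,d]),None,.8)
E
```

```text
position: [0.5033, -0.255, 0.1354]
force: [-0.6, 0.1, -1.2]
[ 0.5033 -0.2549  0.1352]
{'slope': np.float64(-0.16555255525552545), 'low': (np.float64(359.3009310931093), np.float64(336.4375)), 'n': 4736} [360.583  334.4419]
(array([ 0.4797, -0.3011,  0.1811,  0.0184]), 177, {'red': array([ 0.5036, -0.254 ]), 'yellow': array([ 0.5187, -0.3367]), 'blue': array([ 0.4406, -0.2656]), 'green': array([ 0.4557, -0.3482])})
```

View pics/r2.png

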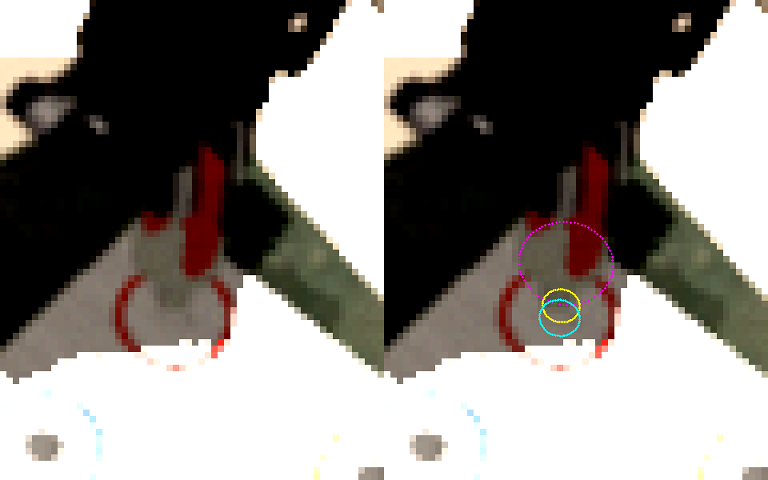

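```bash
cat >> h.py <<'E'
def low(s,c,hu,tol=10):
    u,v=np.round(c).astype(int); o=(u-30,v-30)
    b=np.clip(s['image'][o[1]:o[1]+60,o[0]:o[0]+60]*1.6,0,255).astype('uint8');b=cv2.resize(b,None,fx=8,fy=8,interpolation=3)
    h=cv2.cvtColor(b,cv2.COLOR_RGB2HSV).astype(int)
    m=((np.abs((h[...,0]-hu+90)%180-90)<tol)&(h[...,1]>130)).astype('uint8')
    n,l,st,cc=cv2.connectedComponentsWithStats(m)
    d=[np.inf if st[k,4]<300 else np.hypot(*(cc[k]-240)) for k in range(1,n)]; k=1+int(np.argmin(d))
    vv,uu=np.nonzero(l==k); y=vv.max(); w=(vv>y-40)&(vv<y-8)
    R_=np.array([uu[vv==r].max() for r in range(y-40,y-8)]).mean(); L_=np.array([uu[vv==r].min() for r in range(y-40,y-8)]).mean()
    f=lambda a,b_:np.array([o[0]+(a+.5)/8-.5,o[1]+(b_+.5)/8-.5])
    return f((L_+R_)/2,y),(R_-L_)/8,st[k].tolist(),f(uu[vv>y-3].mean(),y)
E
python3 - <<'E'
from h import *
np.set_printoptions(precision=3,suppress=True)
s=cam('scene');p=observe()['position'];print(p)
G=np.array([.4557,-.3483,.038])  # scene-frame green seat
print('green',low(s,w2px(s,G+[0,-.008,.016]),68),w2px(s,G+[0,-.010,.004]))
print('red',low(s,w2px(s,p+[0,-.008,-.04]),0),w2px(s,p+[0,-.01,-.05]))
E
```

```text
[ 0.503 -0.255  0.135]
green (array([370.766, 392.438]), np.float64(2.40625), [176, 96, 104, 176, 9408], array([369.5  , 392.438])) [370.055 392.81 ]
red (array([359.531, 336.438]), np.float64(3.375), [224, 112, 56, 168, 4928], array([358.   , 336.438])) [360.365 335.564]
```

```bash
python3 - <<'E'
from h import *
np.set_printoptions(precision=4,suppress=True)
s=cam('scene');p=observe()['position']
for x in(p[0]-.001,p[0],p[0]+.0006,p[0]+.0016):
  for tgt in((358.55,336.81),(359.2,336.81)):
    r=least_squares(lambda q:w2px(s,[x,q[0]-.01,q[1]+.004])-np.array(tgt),[p[1],p[2]-.06]); print(x-p[0],r.x-[p[1],p[2]],r.x[0])
E
```

```text
-0.0010000000000000009 [ 0.0037 -0.0634] -0.2511513386351356
-0.0010000000000000009 [ 0.0018 -0.0607] -0.25299656697775347
0.0 [ 0.0047 -0.0659] -0.2501529204335348
0.0 [ 0.0028 -0.0632] -0.25200240618601544
0.0006000000000000449 [ 0.0053 -0.0674] -0.24955386951257444
0.0006000000000000449 [ 0.0034 -0.0647] -0.2514059097109725
0.0016000000000000458 [ 0.0063 -0.0699] -0.24855545131097392
0.0016000000000000458 [ 0.0044 -0.0672] -0.2504117489192345
```

```bash
python3 -m crank '{"linear":[[0,-0.0096,0],[0,-0.0096,-0.02],[0,-0.0096,-0.036],[0,-0.0096,-0.036]],"delta_rot":[[0,0,0],[0,0,0],[0,0,0],[0,0,0]],"fingers":[-1,-1,-1,-1]}'|grep -E 'pos|^force'
python3 -m crank '{"linear":[[0,0,-0.002],[0,0,-0.002]],"delta_rot":[[0,0,0],[0,0,0]],"fingers":[-1,-1]}'|grep -E 'pos|^force'
python3 -m crank '{"linear":[[0,-0.0024,0],[0,-0.0024,0]],"delta_rot":[[0,0,0],[0,0,0]],"fingers":[-1,-1]}'|grep -E 'pos|^force'
python3 -m crank '{"linear":[[0,-0.0024,0],[0,-0.0024,0]],"delta_rot":[[0,0,0],[0,0,0]],"fingers":[-1,-1]}'|grep -E 'pos|^force'
```

```text
position: [0.5028, -0.2574, 0.1256]
force: [-0.7, -1.2, -2.6]
position: [0.503, -0.2575, 0.1257]
force: [-2.5, -1.0, -2.4]
position: [0.5032, -0.2579, 0.1259]
force: [-2.1, -0.5, -2.2]
position: [0.5033, -0.2584, 0.1258]
force: [-1.1, 1.5, -1.2]
```

```bash
python3 -m crank '{"linear":[[0,0.001,-0.008],[0,0.001,-0.012],[0,0.001,-0.012]],"delta_rot":[[0,0,0],[0,0,0],[0,0,0]],"fingers":[-1,-1,-1]}'|grep -E 'pos|^force'
python3 -m crank '{"linear":[[0,0,-0.012],[0,0,-0.02],[0,0,-0.02]],"delta_rot":[[0,0,0],[0,0,0],[0,0,0]],"fingers":[-1,-1,-1]}'|grep -E 'pos|^force'
```

```text
position: [0.5032, -0.2583, 0.1227]
force: [-1.9, 0.8, -1.7]
position: [0.5032, -0.2583, 0.1175]
force: [-1.5, -0.7, -2.3]
```

```bash
python3 -m crank '{"linear":[[0,0,-0.016],[0,0,-0.032],[0,0,-0.048],[0,0,-0.062],[0,0,-0.062]],"delta_rot":[[0,0,0],[0,0,0],[0,0,0],[0,0,0],[0,0,0]],"fingers":[-1,-1,-1,-1,-1]}'|grep -E 'pos|^force'
python3 -m crank '{"linear":[[0,0,-0.006],[0,0,-0.008],[0,0,-0.008]],"delta_rot":[[0,0,0],[0,0,0],[0,0,0]],"fingers":[-1,-1,-1]}'|grep -E 'pos|^force'
python3 -m crank '{"linear":[[0,0,-0.004],[0,0,-0.008],[0,0,-0.008]],"delta_rot":[[0,0,0],[0,0,0],[0,0,0]],"fingers":[-1,-1,-1]}'|grep -E 'pos|^force'
python3 -m crank '{"linear":[[0,0,-0.004],[0,0,-0.006],[0,0,-0.006]],"delta_rot":[[0,0,0],[0,0,0],[0,0,0]],"fingers":[-1,-1,-1]}'|grep -E 'pos|^force'
```

```text
position: [0.5031, -0.2582, 0.1018]
force: [-3.4, -0.6, -2.3]
position: [0.5031, -0.2583, 0.1003]
force: [-3.3, -0.2, -2.7]
position: [0.5033, -0.2585, 0.0991]
force: [-8.7, 1.3, 17.6]
position: [0.5034, -0.2588, 0.099]
force: [-15.4, 6.7, 48.6]
```

```bash
python3 -m crank '{"linear":[[0,0,0.008],[0,0,0.008],[0,0,0.008],[0,0,0.008],[0,0,0.1]],"delta_rot":[[0,0,0],[0,0,0],[0,0,0],[0,0,0],[0,0,0]],"fingers":[-1,-0.3,-0.3,-0.3,-0.3]}' 80 | grep -E 'pos|force|wid'
python3 -m crank '{"linear":[[0,0,0.2],[0,0,0.4],[0,0,0.54],[0,0.15,0.54],[0.1,0.3,0.54]],"delta_rot":[[0,0,0],[0.06,0,0],[0.06,0,0],[0.06,0,0],[0.06,0,0]],"fingers":[-0.3,-0.3,-0.3,-0.3,-0.3]}' | grep -E 'pos|wid'
python3 -m crank '{"linear":[[0.2,0.65,0],[0.2,0.65,0],[0.2,0.65,0],[0.2,0.65,0],[0.2,0.65,0]],"delta_rot":[[0,0,0],[0,0,0],[0,0,0],[0,0,0],[0,0,0]],"fingers":[-0.3,-0.3,-0.3,-0.3,-0.3]}' | grep -E 'pos|rot'
python3 -m crank '{"linear":[[0.2,0.65,0],[0.2,0.65,0],[0.2,0.65,0],[0.2,0.65,0],[0.2,0.65,0]],"delta_rot":[[0,0,0],[0,0,0],[0,0,0],[0,0,0],[0,0,0]],"fingers":[-0.3,-0.3,-0.3,-0.3,-0.3]}' | grep -E 'pos|rot'
python3 - <<'E'
from h import *
np.set_printoptions(precision=4,suppress=True)
s=cam('scene');t=cam('top')
print(observe()['position'],observe()['tool_rot'],plate(s,skip=('green','red')),plate(t,skip=('green','red')))
# pin tops in saved images: colour blob centroids of top faces, both cameras at start
E
```

```text
position: [0.5025, -0.2577, 0.1202]
force: [-0.4, -0.2, 0.7]
grip_width: 0.0301
finger_force: 0.0
position: [0.527, -0.1839, 0.2583]
grip_width: 0.0297
position: [0.5791, -0.0169, 0.2563]
tool_rot: [-3.141, -0.001, 1.595]
position: [0.6286, 0.1444, 0.2561]
tool_rot: [-3.141, -0.0, 1.594]
[0.6282 0.1403 0.2567] [-3.1414  0.0009  1.589 ] (array([ 0.4797, -0.3015,  0.1827,  0.0183]), 118, {'red': array([ 0.5035, -0.2544]), 'yellow': array([ 0.5188, -0.337 ]), 'blue': array([ 0.4406, -0.266 ]), 'green': array([ 0.4559, -0.3486])}) (array([ 0.4784, -0.3035,  0.1845,  0.0183]), 34, {'red': array([ 0.5021, -0.2563]), 'yellow': array([ 0.5175, -0.3389]), 'blue': array([ 0.4392, -0.2681]), 'green': array([ 0.4546, -0.3506])})
```

```bash
python3 -m crank '{"linear":[[0.012,0.016,-0.1],[0.012,0.016,-0.28],[0.012,0.016,-0.4],[0.012,0.016,-0.455],[0.012,0.016,-0.455]],"delta_rot":[[0,0,0],[0,0,0],[0,0,0],[0,0,0],[0,0,0]],"fingers":[-0.3,-0.3,-0.3,-0.3,-0.3]}' 80 | grep -E 'pos|force'
python3 -m crank '{"linear":[[0,0,0],[0,0,0],[0,0,0],[0,0,0],[0,0,0]],"delta_rot":[[0,0,0],[0,0,0],[0,0,0],[0,0,0],[0,0,0]],"fingers":[-0.3,-1,-1,-1,-1]}' | grep -E 'pos|force|wid'
python3 -m crank '{"linear":[[0,0,0.03],[0,0,0.06],[0,0,0.06],[-0.12,0,0.06],[-0.26,0,0.06]],"delta_rot":[[0,0,0],[0,0,0],[0,0,0],[0,0,0],[0,0,0]],"fingers":[-1,-1,-1,-1,-1]}'
python3 -m crank '{"linear":[[0,0,0],[0,0,0.2],[0,0,0.4],[0,-0.12,0.48],[0,-0.2,0.48]],"delta_rot":[[0,0,0],[0,0,0],[0,0,0],[0,0,0],[0,0,0]],"fingers":[-1,-1,-1,-1,-1]}'
```

```text
position: [0.6308, 0.1441, 0.1422]
force: [-0.6, -0.5, 0.7]
finger_force: 0.0
position: [0.6323, 0.1456, 0.1449]
force: [0.8, -1.0, 6.7]
grip_width: 0.012
finger_force: 79.4
clock: 31.15
position: [0.5658, 0.1453, 0.158]
tool_rot: [3.141, 0.0, 1.59]
force: [0.0, 0.9, -0.4]
grip_width: 0.0122
finger_force: 78.5
clock: 31.65
position: [0.5675, 0.0945, 0.2815]
tool_rot: [3.137, -0.001, 1.59]
force: [1.1, -0.8, -1.3]
grip_width: 0.0122
finger_force: 78.7
```

```bash
python3 -m crank '{"linear":[[-0.252,-0.727,0],[-0.252,-0.727,0],[-0.252,-0.727,0],[-0.252,-0.727,0],[-0.252,-0.727,0]],"delta_rot":[[0,0,0],[0,0,0],[0,0,0],[0,0,0],[0,0,0]],"fingers":[-1,-1,-1,-1,-1]}' |grep pos
python3 -m crank '{"linear":[[-0.252,-0.727,0],[-0.252,-0.727,0],[-0.252,-0.727,0],[-0.252,-0.727,0],[-0.252,-0.727,-0.15]],"delta_rot":[[0,0,0],[0,0,0],[0,0,0],[0,0,0],[0,0,0]],"fingers":[-1,-1,-1,-1,-1]}'|grep pos
python3 -m crank '{"linear":[[0,0,-0.2],[0,0,-0.36],[0,0,-0.36],[0,0,-0.36],[0,0,-0.36]],"delta_rot":[[0,0,0],[0,0,0],[0,0,0],[0,0,0],[0,0,0]],"fingers":[-1,-1,-1,-1,-1]}'
cat > m.py <<'E'
from h import *
import sys
np.set_printoptions(precision=4,suppress=True)
hu=int(sys.argv[1]); L=float(sys.argv[2])
s=cam('scene');p=observe()['position'];print(p)
G=np.array([.4557,-.3484,.038])
g=low(s,w2px(s,G+[0,-.008,.016]),68)
off=np.array([-.55,-.37]); print('green ref',g[3]-w2px(s,G+[0,-.01,.004]))
l=low(s,w2px(s,p+[0,-.008,-.04]),hu); print(l)
for z in(L-.004,L,L+.004):
    r=least_squares(lambda q:w2px(s,[q[0],q[1]-.01,p[2]-z+.004])-(l[3]-off),p[:2]); print('z',z,'pin-TCP',r.x-p[:2],'pin scene',r.x)
u,v=w2px(s,p+[0,0,-.04]).astype(int); o=(u-28,v-35)
b=np.clip(s['image'][o[1]:o[1]+75,o[0]:o[0]+60]*1.6,0,255).astype('uint8');b=cv2.resize(b,None,fx=8,fy=8,interpolation=3)
print(bar(b,o,8,hu,10)['slope'])
try: print(plate(s,skip=sys.argv[3].split(','))[2])
except Exception as e: print(e)
E
python3 m.py 110 .063 green,red
```

```text
position: [0.5014, -0.0915, 0.279]
position: [0.4397, -0.274, 0.2438]
clock: 33.15
position: [0.4413, -0.2684, 0.1527]
tool_rot: [3.139, 0.001, 1.59]
force: [-0.0, -0.1, -1.2]
grip_width: 0.0123
finger_force: 78.7
[ 0.4413 -0.2683  0.1526]
green ref [-0.5871 -0.4111]
(array([340.3906, 354.4375]), np.float64(3.65625), [224, 112, 48, 176, 5568], array([339.5   , 354.4375]))
z 0.059 pin-TCP [-0.002  -0.0012] pin scene [ 0.4393 -0.2694]
z 0.063 pin-TCP [-0.0006  0.0004] pin scene [ 0.4407 -0.2679]
z 0.067 pin-TCP [0.0008 0.0019] pin scene [ 0.4421 -0.2664]
-0.10234294007878919
{'red': array([ 0.5037, -0.2542]), 'yellow': array([ 0.5187, -0.3368]), 'blue': array([ 0.4407, -0.2657]), 'green': array([ 0.4558, -0.3483])}
```

```bash
python3 -m crank '{"linear":[[-0.002,0,0],[-0.002,0,-0.03],[-0.002,0,-0.065],[-0.002,0,-0.065],[-0.002,0,-0.065]],"delta_rot":[[0.07,0,0],[0.07,0,0],[0.07,0,0],[0.07,0,0],[0.07,0,0]],"fingers":[-1,-1,-1,-1,-1]}'|grep -E 'pos|^force'
python3 m.py 110 .063 green,red
```

```text
position: [0.4396, -0.2677, 0.1342]
force: [0.5, 0.4, -0.7]
[ 0.4398 -0.2677  0.1344]
green ref [-0.5871 -0.4111]
(array([338.5312, 358.4375]), np.float64(3.375), [216, 120, 56, 160, 4928], array([337.5   , 358.4375]))
z 0.059 pin-TCP [-0.0027  0.0008] pin scene [ 0.4371 -0.267 ]
z 0.063 pin-TCP [-0.0013  0.0023] pin scene [ 0.4384 -0.2654]
z 0.067 pin-TCP [0.     0.0038] pin scene [ 0.4398 -0.2639]
-0.13716766142159495
{'red': array([ 0.5039, -0.2541]), 'yellow': array([ 0.5187, -0.3368]), 'blue': array([ 0.4409, -0.2654]), 'green': array([ 0.4557, -0.3481])}
```

```bash
python3 -m crank '{"linear":[[0.002,-0.008,0],[0.002,-0.008,-0.006],[0.002,-0.008,-0.012],[0.002,-0.008,-0.012]],"delta_rot":[[0.03,0,0],[0.03,0,0],[0.03,0,0],[0.03,0,0]],"fingers":[-1,-1,-1,-1]}'|grep -E 'pos|^force'
python3 -m crank '{"linear":[[0,0,-0.004],[0,0,-0.004]],"delta_rot":[[0,0,0],[0,0,0]],"fingers":[-1,-1]}'|grep -E 'pos|^force'
python3 -m crank '{"linear":[[0,0,-0.004],[0,0,-0.004]],"delta_rot":[[0,0,0],[0,0,0]],"fingers":[-1,-1]}'|grep -E 'pos|^force'
python3 -m crank '{"linear":[[0,0,-0.003],[0,0,-0.003]],"delta_rot":[[0,0,0],[0,0,0]],"fingers":[-1,-1]}'|grep -E 'pos|^force'
```

```text
position: [0.4401, -0.2698, 0.1312]
force: [0.2, 0.3, -0.8]
position: [0.4402, -0.2697, 0.1303]
force: [0.0, -0.2, -0.6]
position: [0.4402, -0.2697, 0.1292]
force: [0.9, -0.5, -1.7]
position: [0.4403, -0.2699, 0.1287]
force: [-1.3, -0.1, 4.1]
```

```bash
python3 -m crank '{"linear":[[0,0,-0.003],[0,0,-0.003]],"delta_rot":[[0,0,0],[0,0,0]],"fingers":[-1,-1]}'|grep -E 'pos|^force'
python3 -m crank '{"linear":[[0,0.003,0],[0,0.003,0]],"delta_rot":[[0,0,0],[0,0,0]],"fingers":[-1,-1]}'|grep -E 'pos|^force'
python3 -m crank '{"linear":[[0,0.003,0],[0,0.003,0]],"delta_rot":[[0,0,0],[0,0,0]],"fingers":[-1,-1]}'|grep -E 'pos|^force'
python3 -m crank '{"linear":[[0,0.003,0],[0,0.003,0]],"delta_rot":[[0,0,0],[0,0,0]],"fingers":[-1,-1]}'|grep -E 'pos|^force'
```

```text
position: [0.4405, -0.2701, 0.1284]
force: [-1.3, 1.1, 14.2]
position: [0.4405, -0.2696, 0.1285]
force: [-1.1, -1.4, 13.2]
position: [0.4405, -0.2692, 0.1285]
force: [-1.6, -3.3, 11.6]
position: [0.4405, -0.2688, 0.1286]
force: [-2.4, -4.7, 12.1]
```

```bash
python3 -m crank '{"linear":[[0,0.003,0],[0,0.003,0]],"delta_rot":[[0,0,0],[0,0,0]],"fingers":[-1,-1]}'|grep -E 'pos|^force'
python3 -m crank '{"linear":[[0,0.003,0],[0,0.003,0]],"delta_rot":[[0,0,0],[0,0,0]],"fingers":[-1,-1]}'|grep -E 'pos|^force'
python3 -m crank '{"linear":[[0.003,0,0],[0.003,0,0]],"delta_rot":[[0,0,0],[0,0,0]],"fingers":[-1,-1]}'|grep -E 'pos|^force'
python3 -m crank '{"linear":[[0,-0.003,0],[0,-0.003,0]],"delta_rot":[[0,0,0],[0,0,0]],"fingers":[-1,-1]}'|grep -E 'pos|^force'
python3 -m crank '{"linear":[[0,-0.003,0],[0,-0.006,0],[0,-0.006,0]],"delta_rot":[[0,0,0],[0,0,0],[0,0,0]],"fingers":[-1,-1,-1]}'|grep -E 'pos|^force'
```

```text
position: [0.4405, -0.2683, 0.1286]
force: [-2.7, -5.7, 12.0]
position: [0.4406, -0.2678, 0.1287]
force: [-3.1, -6.2, 11.9]
position: [0.441, -0.2678, 0.1286]
force: [-3.2, -6.7, 13.6]
position: [0.441, -0.2683, 0.1286]
force: [-4.1, -5.5, 14.4]
position: [0.441, -0.2692, 0.1285]
force: [-3.1, -2.9, 14.4]
```

```bash
python3 -m crank '{"linear":[[0,0,0.02],[0,0,0.02],[0,0,0.02]],"delta_rot":[[0,0,0],[0,0,0],[0,0,0]],"fingers":[-1,-1,-1]}'|grep -E 'pos|^force'
python3 m.py 110 .063 green,red
python3 - <<'E'
from h import *
s=cam('scene');p=observe()['position']
for q in(p,np.array([.5033,-.2549,.1352]),np.array([.456,-.35,.1566])):
    a=w2px(s,q+[0,-.01,-.06])-w2px(s,q+[0,-.01,-.03]); print(a[0]/a[1])
u,v=w2px(s,p+[0,0,-.04]).astype(int); o=(u-28,v-30)
raw=s['image'][o[1]:o[1]+75,o[0]:o[0]+60]
c=np.clip((raw.astype(float)-45)*3.5,0,255).astype('uint8');c=cv2.resize(c,None,fx=8,fy=8,interpolation=3)
d=c.copy(); a=np.linspace(0,6.28,80)
for z,r,col in((-.0627,.015,(255,0,255)),(-.0907,.006,(255,255,0)),(.038-p[2],.0066,(0,255,255))):
    for k in a:
        q=w2px(s,p+[r*np.cos(k),r*np.sin(k),z])-o; q=((q+.5)*8-.5).astype(int); cv2.circle(d,tuple(int(i) for i in q),1,col,-1)
save('b2.png',np.hstack([c,d]),None,.8)
E
```

```text
position: [0.4411, -0.2681, 0.1328]
force: [-0.0, 0.7, -0.6]
[ 0.441  -0.2681  0.1328]
green ref [-0.5871 -0.4111]
(array([338.9062, 358.4375]), np.float64(2.6875), [216, 120, 56, 160, 4608], array([338.    , 358.4375]))
z 0.059 pin-TCP [-0.0026  0.0012] pin scene [ 0.4385 -0.2669]
z 0.063 pin-TCP [-0.0012  0.0027] pin scene [ 0.4398 -0.2654]
z 0.067 pin-TCP [0.0001 0.0043] pin scene [ 0.4412 -0.2639]
-0.16321215409658157
{'red': array([ 0.504 , -0.2541]), 'yellow': array([ 0.5188, -0.3368]), 'blue': array([ 0.441 , -0.2653]), 'green': array([ 0.4557, -0.348 ])}
-0.07908222446729632
-0.12807291653950506
-0.18279423902002795
```

View pics/b2.png

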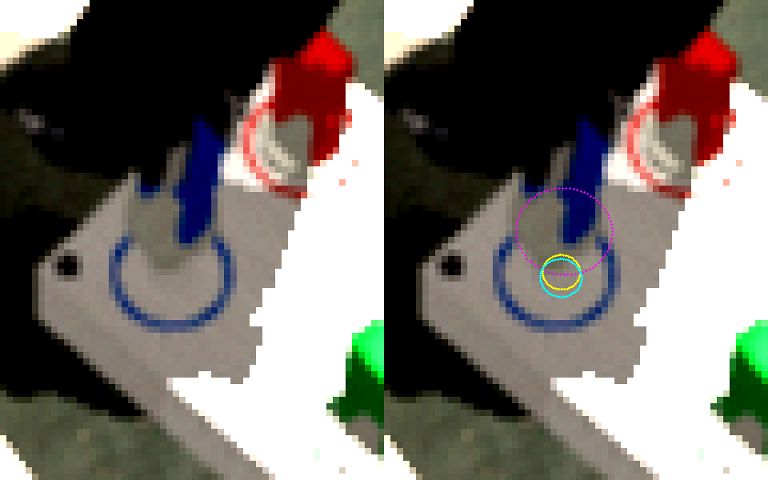

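```bash
python3 -m crank '{"linear":[[0,0,0.01],[0,0,0.01],[0,0,0.01],[0,0,0.01]],"delta_rot":[[-0.085,0,0],[-0.085,0,0],[-0.085,0,0],[-0.085,0,0]],"fingers":[-1,-1,-1,-1]}'|grep -E 'pos|^force'
sed -i "s/z in(L-.004,L,L+.004)/z in(L-.004,L-.002,L,L+.002,L+.004)/" m.py
cat >> m.py <<'E'
a=w2px(s,p+[0,-.01,-.06])-w2px(s,p+[0,-.01,-.03]); print('nominal',a[0]/a[1])
E
python3 m.py 110 .063 green,red
```

```text
position: [0.441, -0.2684, 0.1353]
force: [0.2, -0.2, -1.0]
[ 0.4409 -0.2685  0.1353]
green ref [-0.5871 -0.4111]
(array([339.7656, 358.4375]), np.float64(3.34375), [216, 112, 56, 168, 5312], array([338.5   , 358.4375]))
z 0.059 pin-TCP [-0.0025  0.    ] pin scene [ 0.4384 -0.2685]
z 0.061 pin-TCP [-0.0019  0.0008] pin scene [ 0.4391 -0.2677]
z 0.063 pin-TCP [-0.0012  0.0015] pin scene [ 0.4398 -0.2669]
z 0.065 pin-TCP [-0.0005  0.0023] pin scene [ 0.4404 -0.2662]
z 0.067 pin-TCP [0.0002 0.0031] pin scene [ 0.4411 -0.2654]
-0.11617161716171563
{'red': array([ 0.5039, -0.2541]), 'yellow': array([ 0.5187, -0.3368]), 'blue': array([ 0.4409, -0.2654]), 'green': array([ 0.4558, -0.3481])}
nominal -0.07937138795919929
```

```bash
python3 -m crank '{"linear":[[-0.001,0.006,0],[-0.001,0.006,-0.012],[-0.001,0.006,-0.022],[-0.001,0.006,-0.022]],"delta_rot":[[-0.035,0,0],[-0.035,0,0],[-0.035,0,0],[-0.035,0,0]],"fingers":[-1,-1,-1,-1]}'|grep -E 'pos|^force'
python3 -m crank '{"linear":[[0,0,-0.004],[0,0,-0.004]],"delta_rot":[[0,0,0],[0,0,0]],"fingers":[-1,-1]}'|grep -E 'pos|^force'
python3 -m crank '{"linear":[[0,0,-0.004],[0,0,-0.004]],"delta_rot":[[0,0,0],[0,0,0]],"fingers":[-1,-1]}'|grep -E 'pos|^force'
```

```text
position: [0.4406, -0.2667, 0.1294]
force: [-0.0, -0.2, -0.3]
position: [0.4407, -0.2669, 0.1287]
force: [-0.6, 0.3, -1.4]
position: [0.4407, -0.2668, 0.1278]
force: [-1.1, 0.6, -0.6]
```

```bash
python3 -m crank '{"linear":[[0,0,-0.004],[0,0,-0.004]],"delta_rot":[[0,0,0],[0,0,0]],"fingers":[-1,-1]}'|grep -E 'pos|^force'
python3 -m crank '{"linear":[[0,0,-0.004],[0,0,-0.004]],"delta_rot":[[0,0,0],[0,0,0]],"fingers":[-1,-1]}'|grep -E 'pos|^force'
python3 -m crank '{"linear":[[0,0,-0.004],[0,0,-0.004]],"delta_rot":[[0,0,0],[0,0,0]],"fingers":[-1,-1]}'|grep -E 'pos|^force'
```

```text
position: [0.4407, -0.2668, 0.1267]
force: [0.4, -0.1, -1.3]
position: [0.4407, -0.2668, 0.1257]
force: [0.4, 0.7, -1.5]
position: [0.4407, -0.2668, 0.1248]
force: [-0.0, -0.6, -0.4]
```

Blue is in its hole. I'll press it home.

```bash
python3 -m crank '{"linear":[[0,0,-0.016],[0,0,-0.032],[0,0,-0.05],[0,0,-0.068],[0,0,-0.084]],"delta_rot":[[0,0,0],[0,0,0],[0,0,0],[0,0,0],[0,0,0]],"fingers":[-1,-1,-1,-1,-1]}'|grep -E 'pos|^force'
python3 -m crank '{"linear":[[0,0,-0.004],[0,0,-0.008],[0,0,-0.008]],"delta_rot":[[0,0,0],[0,0,0],[0,0,0]],"fingers":[-1,-1,-1]}'|grep -E 'pos|^force'
python3 -m crank '{"linear":[[0,0,-0.004],[0,0,-0.008],[0,0,-0.008]],"delta_rot":[[0,0,0],[0,0,0],[0,0,0]],"fingers":[-1,-1,-1]}'|grep -E 'pos|^force'
python3 -m crank '{"linear":[[0,0,-0.004],[0,0,-0.006],[0,0,-0.006]],"delta_rot":[[0,0,0],[0,0,0],[0,0,0]],"fingers":[-1,-1,-1]}'|grep -E 'pos|^force'
```

```text
position: [0.4406, -0.2669, 0.1034]
force: [-2.0, -1.4, -0.4]
position: [0.4406, -0.2669, 0.1018]
force: [-1.1, -1.1, -2.3]
position: [0.4407, -0.2673, 0.1011]
force: [-8.3, 1.9, 30.8]
position: [0.4409, -0.2677, 0.1009]
force: [-16.5, 6.7, 67.3]
```

```bash
python3 -m crank '{"linear":[[0,0,0.01],[0,0,0.01],[0,0,0.01],[0,0,0.01],[0,0,0.1]],"delta_rot":[[0,0,0],[0,0,0],[0,0,0],[0,0,0],[0,0,0]],"fingers":[-1,-0.3,-0.3,-0.3,-0.3]}' 80 | grep -E 'pos|force|wid'
python3 -m crank '{"linear":[[0,0,0.2],[0,0,0.4],[0,0,0.54],[0,0.15,0.54],[0.1,0.3,0.54]],"delta_rot":[[0,0,0],[0.02,0,0],[0.02,0,0],[0.02,0,0],[0.02,0,0]],"fingers":[-0.3,-0.3,-0.3,-0.3,-0.3]}' | grep -E 'pos|wid'
python3 -m crank '{"linear":[[0.33,0.8,0],[0.33,0.8,0],[0.33,0.8,0],[0.33,0.8,0],[0.33,0.8,0]],"delta_rot":[[0,0,0],[0,0,0],[0,0,0],[0,0,0],[0,0,0]],"fingers":[-0.3,-0.3,-0.3,-0.3,-0.3]}' | grep -E 'pos|rot'
python3 -m crank '{"linear":[[0.33,0.8,0],[0.33,0.8,0],[0.33,0.8,0],[0.33,0.8,0],[0.33,0.8,0]],"delta_rot":[[0,0,0],[0,0,0],[0,0,0],[0,0,0],[0,0,0]],"fingers":[-0.3,-0.3,-0.3,-0.3,-0.3]}' | grep -E 'pos|rot'
python3 -m crank '{"linear":[[0,0,0],[0,0,0],[0,0,0]],"delta_rot":[[0,0,0],[0,0,0],[0,0,0]],"fingers":[-0.3,-0.3,-0.3]}' | grep -E 'pos|rot'
python3 - <<'E'
from h import *
np.set_printoptions(precision=4,suppress=True)
s=cam('scene');t=cam('top')
g,n,H=plate(s,skip=('green','red','blue')); print(g,n,H)
g,n,H=plate(t,skip=('green','red','blue')); print(g,n,H)
for c,hu in(('green',68),('red',0),('blue',110)): print(c,low(s,w2px(s,np.r_[dict(green=(.4557,-.3484),red=(.5036,-.2542),blue=(.4407,-.2658))[c],.038]+[0,-.008,.016]),hu)[3]-w2px(s,np.r_[dict(green=(.4557,-.3484),red=(.5036,-.2542),blue=(.4407,-.2658))[c],.038]+[0,-.01,.004]))
E
```

```text
position: [0.4399, -0.2662, 0.1218]
force: [-0.5, -0.1, 1.3]
grip_width: 0.0302
finger_force: 0.0
position: [0.4643, -0.192, 0.2594]
grip_width: 0.0298
position: [0.5495, 0.0137, 0.2576]
tool_rot: [-3.141, -0.001, 1.596]
position: [0.6312, 0.2136, 0.257]
tool_rot: [-3.141, -0.001, 1.595]
position: [0.6307, 0.2066, 0.2585]
tool_rot: [-3.142, 0.0, 1.588]
[ 0.451  -0.3165  0.7845  0.0184] 90 {'red': array([ 0.444 , -0.2642]), 'yellow': array([ 0.5033, -0.3236]), 'blue': array([ 0.3987, -0.3094]), 'green': array([ 0.458 , -0.3688])}
[ 0.4569 -0.2871  0.2166  0.0184] 7 {'red': array([ 0.4791, -0.2392]), 'yellow': array([ 0.4971, -0.3212]), 'blue': array([ 0.4166, -0.2529]), 'green': array([ 0.4346, -0.335 ])}
green [-10.5871  -1.4111]
red [-10.0229  -1.0096]
blue [-10.4755  -1.5198]
```

The plate has been knocked: every pin shifted by about (-15, +14) mm with no rotation, and the pins are still in. The yellow hole is now at scene (.5033, -.3236). I'll grasp the yellow pin.

```bash
python3 -m crank '{"linear":[[0.002,0.002,-0.1],[0.002,0.002,-0.28],[0.002,0.002,-0.4],[0.002,0.002,-0.464],[0.002,0.002,-0.464]],"delta_rot":[[0,0,0],[0,0,0],[0,0,0],[0,0,0],[0,0,0]],"fingers":[-0.3,-0.3,-0.3,-0.3,-0.3]}' 80 | grep -E 'pos|force'
python3 -m crank '{"linear":[[0,0,0],[0,0,0],[0,0,0],[0,0,0],[0,0,0]],"delta_rot":[[0,0,0],[0,0,0],[0,0,0],[0,0,0],[0,0,0]],"fingers":[-0.3,-1,-1,-1,-1]}' | grep -E 'pos|force|wid'
python3 -m crank '{"linear":[[0,0,0.03],[0,0,0.06],[0,0,0.06],[-0.12,0,0.06],[-0.26,0,0.06]],"delta_rot":[[0,0,0],[0,0,0],[0,0,0],[0,0,0],[0,0,0]],"fingers":[-1,-1,-1,-1,-1]}'
python3 -m crank '{"linear":[[0,0,0],[0,0,0.2],[0,0,0.4],[0,-0.12,0.48],[0,-0.2,0.48]],"delta_rot":[[0,0,0],[0,0,0],[0,0,0],[0,0,0],[0,0,0]],"fingers":[-1,-1,-1,-1,-1]}'
```

```text
position: [0.6306, 0.208, 0.1411]
force: [0.4, -0.0, 0.9]
finger_force: 0.0
position: [0.6323, 0.2088, 0.1442]
force: [-0.2, -1.2, 6.1]
grip_width: 0.0126
finger_force: 79.1
clock: 44.2
position: [0.5659, 0.2082, 0.1573]
tool_rot: [3.141, 0.0, 1.589]
force: [0.0, 0.9, -1.1]
grip_width: 0.0122
finger_force: 78.4
clock: 44.7
position: [0.5676, 0.1574, 0.2808]
tool_rot: [3.137, -0.002, 1.59]
force: [0.5, 0.3, -1.1]
grip_width: 0.012
finger_force: 78.6
```

```bash
python3 -m crank '{"linear":[[-0.126,-0.966,0],[-0.126,-0.966,0],[-0.126,-0.966,0],[-0.126,-0.966,0],[-0.126,-0.966,0]],"delta_rot":[[0,0,0],[0,0,0],[0,0,0],[0,0,0],[0,0,0]],"fingers":[-1,-1,-1,-1,-1]}' |grep pos
python3 -m crank '{"linear":[[-0.126,-0.966,0],[-0.126,-0.966,0],[-0.126,-0.966,0],[-0.126,-0.966,0],[-0.126,-0.966,0]],"delta_rot":[[0,0,0],[0,0,0],[0,0,0],[0,0,0],[0,0,0]],"fingers":[-1,-1,-1,-1,-1]}'|grep pos
python3 -m crank '{"linear":[[0,0,-0.12],[0,0,-0.28],[0,0,-0.44],[0,0,-0.56],[0,0,-0.56]],"delta_rot":[[0,0,0],[0,0,0],[0,0,0],[0,0,0],[0,0,0]],"fingers":[-1,-1,-1,-1,-1]}'
python3 -m crank '{"linear":[[0,0,0],[0,0,0]],"delta_rot":[[0,0,0],[0,0,0]],"fingers":[-1,-1]}'|grep pos
sed -i "s/G=np.array.*/G=np.array([.4407,-.2658+.0002,.038]);G=np.array([.4409-.0005,-.335,.038])/" m.py
cat > m2.py <<'E'
from h import *
np.set_printoptions(precision=4,suppress=True)
s=cam('scene');p=observe()['position'];print(p)
off=np.array([-.55,-.37]); l=low(s,w2px(s,p+[0,-.008,-.04]),24); print(l)
for z in(.061,.063,.065,.067):
    r=least_squares(lambda q:w2px(s,[q[0],q[1]-.01,p[2]-z+.004])-(l[3]-off),p[:2]); print('z',z,'pin-TCP',r.x-p[:2],'pin scene',r.x)
u,v=w2px(s,p+[0,0,-.04]).astype(int); o=(u-28,v-35)
b=np.clip(s['image'][o[1]:o[1]+75,o[0]:o[0]+60]*1.6,0,255).astype('uint8');b=cv2.resize(b,None,fx=8,fy=8,interpolation=3)
print(bar(b,o,8,24,10)['slope'])
a=w2px(s,p+[0,-.01,-.06])-w2px(s,p+[0,-.01,-.03]); print('nominal',a[0]/a[1])
print(plate(s,guess=(.4642,-.2881,.183),skip=('green','red','blue')))
save('y1.png',s['image'][o[1]:o[1]+75,o[0]:o[0]+60],None,8)
E
python3 m2.py
```

```text
position: [0.5342, -0.0853, 0.2778]
position: [0.5025, -0.327, 0.2777]
clock: 46.2
position: [0.5019, -0.3235, 0.1343]
tool_rot: [-3.137, -0.002, 1.59]
force: [-0.3, 0.6, -0.3]
grip_width: 0.0121
finger_force: 78.4
position: [0.504, -0.325, 0.1392]
[ 0.504  -0.3249  0.1392]
(array([384.1562, 362.4375]), np.float64(3.625), [224, 112, 64, 176, 6592], array([383.    , 362.4375]))
z 0.061 pin-TCP [-0.0009 -0.0029] pin scene [ 0.5031 -0.3277]
z 0.063 pin-TCP [-0.0001 -0.0022] pin scene [ 0.5039 -0.3271]
z 0.065 pin-TCP [ 0.0007 -0.0015] pin scene [ 0.5047 -0.3264]
z 0.067 pin-TCP [ 0.0015 -0.0009] pin scene [ 0.5055 -0.3257]
-0.14588430437487052
nominal -0.2008506381424502
(array([ 0.4985, -0.2661, -0.6443,  0.0188]), 73, {'red': array([ 0.5493, -0.2517]), 'yellow': array([ 0.4989, -0.3189]), 'blue': array([ 0.4981, -0.2133]), 'green': array([ 0.4477, -0.2805])})
```

```bash
python3 - <<'E'
from h import *
np.set_printoptions(precision=4,suppress=True)
s=cam('scene'); off=np.array([-.55,-.37])
H=dict(green=(.4558,-.3485),red=(.5036,-.2543),blue=(.4406,-.2659)); D=dict(green=(-10.587,-1.411),red=(-10.023,-1.010),blue=(-10.476,-1.520))
O=dict(green=(.4557,-.3484),red=(.5036,-.2542),blue=(.4407,-.2658))
new={}
for c in H:
    tgt=w2px(s,np.r_[O[c],.038]+[0,-.01,.004])+D[c]-off
    new[c]=least_squares(lambda q:w2px(s,[q[0],q[1]-.01,.042])-tgt,O[c]).x; print(c,new[c],new[c]-O[c])
L=np.array([LOC[c] for c in H]);N=np.array([new[c] for c in H])
f=lambda q,l:np.array([q[0]+np.cos(q[2])*l[0]-np.sin(q[2])*l[1],q[1]+np.sin(q[2])*l[0]+np.cos(q[2])*l[1]])
r=least_squares(lambda q:np.concatenate([f(q,l)-n for l,n in zip(L,N)]),[.46,-.29,.18]); print(r.x,np.abs(r.fun).max(),'yellow',f(r.x,LOC['yellow']))
E
python3 -m crank '{"linear":[[0,0,0.1],[0,0.3,0.2],[0,0.6,0.2],[0,0.6,0.2],[0,0.6,0.2]],"delta_rot":[[0.057,0,0],[0.057,0,0],[0.057,0,0],[0.057,0,0],[0.057,0,0]],"fingers":[-1,-1,-1,-1,-1]}'|grep -E 'pos|^force'
python3 - <<'E'
from h import *
np.set_printoptions(precision=4,suppress=True)
s=cam('scene')
print(plate(s,guess=(.4642,-.2881,.183),skip=('green','red','blue')))
y,x=np.mgrid[0:480,0:640];h=cv2.cvtColor(s['image'],cv2.COLOR_RGB2HSV).astype(int)
u,v=w2px(s,(.5033,-.3236,.038)); m=(abs(h[...,0]-24)<10)&(h[...,1]>70)&(h[...,2]>60)&(abs(x-u)<22)&(abs(y-v)<22)
P=np.array([px2w(s,a,b,.038)[:2] for b,a in zip(*np.nonzero(m))])
r=least_squares(lambda q:np.hypot(P[:,0]-q[0],P[:,1]-q[1])-.0183,[.5033,-.3236],loss='soft_l1',f_scale=.001);print(r.x,len(P),np.median(abs(r.fun)))
save('y2.png',s['image'][int(v)-40:int(v)+40,int(u)-40:int(u)+40],None,6)
E
```

```text
green [ 0.4411 -0.335 ] [-0.0146  0.0134]
red [ 0.4886 -0.2414] [-0.015   0.0128]
blue [ 0.426  -0.2519] [-0.0147  0.0139]
[ 0.4649 -0.288   0.1779] 0.0004472912141862406 yellow [ 0.5038 -0.3237]
position: [0.5044, -0.1677, 0.1884]
force: [-0.1, -2.1, -1.2]
(array([ 0.4925, -0.2664, -0.5442,  0.0184]), 87, {'red': array([ 0.5416, -0.2471]), 'yellow': array([ 0.4981, -0.3189]), 'blue': array([ 0.4869, -0.2139]), 'green': array([ 0.4434, -0.2858])})
[ 0.4982 -0.3188] 78 0.0007584141983764513
```

```bash
cat > pl.py <<'E'
from h import *
np.set_printoptions(precision=4,suppress=True)
s=cam('scene'); off=np.array([-.55,-.37])
new={}
g=np.array([-.0195,.018])
for c,hu,o in(('green',68,(.4557,-.3484)),('red',0,(.5036,-.2542)),('blue',110,(.4407,-.2658))):
    o=np.array(o)+g
    l=low(s,w2px(s,np.r_[o,.038]+[0,-.008,.016]),hu); new[c]=least_squares(lambda q:w2px(s,[q[0],q[1]-.01,.042])-(l[3]-off),o).x; print(c,new[c]-o,l[2])
L=np.array([LOC[c] for c in new]);N=np.array([new[c] for c in new])
f=lambda q,l:np.array([q[0]+np.cos(q[2])*l[0]-np.sin(q[2])*l[1],q[1]+np.sin(q[2])*l[0]+np.cos(q[2])*l[1]])
r=least_squares(lambda q:np.concatenate([f(q,l)-n for l,n in zip(L,N)]),[.46,-.29,.18]); print(r.x,np.abs(r.fun).max(),'yellow',f(r.x,LOC['yellow']))
y,x=np.mgrid[0:480,0:640];h=cv2.cvtColor(s['image'],cv2.COLOR_RGB2HSV).astype(int)
Y=f(r.x,LOC['yellow']);Y=np.array([.4985,-.3188])
u,v=w2px(s,(*Y,.038)); m=(abs(h[...,0]-24)<10)&(h[...,1]>70)&(h[...,2]>60)&(abs(x-u)<22)&(abs(y-v)<22)
P=np.array([px2w(s,a,b,.038)[:2] for b,a in zip(*np.nonzero(m))])
r=least_squares(lambda q:np.hypot(P[:,0]-q[0],P[:,1]-q[1])-.0183,Y,loss='soft_l1',f_scale=.001);print(r.x,len(P),np.median(abs(r.fun)))
E
python3 pl.py
```

```text
green [-0.0015  0.0001] [184, 96, 88, 176, 9280]
red [-0.0014 -0.0009] [168, 88, 112, 184, 11264]
blue [-0.001   0.0001] [184, 96, 80, 176, 9728]
[ 0.4588 -0.2837  0.1734] 0.000353513349646839 yellow [ 0.4976 -0.3195]
[ 0.4982 -0.3188] 78 0.0007584142876143982
```

```bash
python3 -m crank '{"linear":[[-0.022,-0.2,0],[-0.022,-0.4,0],[-0.022,-0.568,0],[-0.022,-0.568,-0.1],[-0.022,-0.568,-0.2]],"delta_rot":[[0,0,0],[0,0,0],[0,0,0],[0,0,0],[0,0,0]],"fingers":[-1,-1,-1,-1,-1]}'|grep pos
python3 -m crank '{"linear":[[0,0,0],[0,0,0],[0,0,0]],"delta_rot":[[0,0,0],[0,0,0],[0,0,0]],"fingers":[-1,-1,-1]}'|grep pos
python3 m2.py | head -7; python3 pl.py | tail -2
```

```text
position: [0.497, -0.3198, 0.1375]
position: [0.4981, -0.3171, 0.1388]
[ 0.4982 -0.3168  0.1387]
(array([378.6562, 360.4375]), np.float64(3.625), [224, 120, 64, 168, 6016], array([377.5   , 360.4375]))
z 0.061 pin-TCP [-0.0009 -0.001 ] pin scene [ 0.4973 -0.3179]
z 0.063 pin-TCP [-0.0001 -0.0003] pin scene [ 0.4981 -0.3172]
z 0.065 pin-TCP [0.0007 0.0003] pin scene [ 0.4989 -0.3165]
z 0.067 pin-TCP [0.0015 0.001 ] pin scene [ 0.4997 -0.3158]
-0.2059405940594058
[ 0.4588 -0.2837  0.1734] 0.000353513349646839 yellow [ 0.4976 -0.3195]
[ 0.5082 -0.3079] 170 0.007331903659482648
```

```bash
python3 -m crank '{"linear":[[-0.001,-0.002,-0.01],[-0.001,-0.002,-0.02],[-0.001,-0.002,-0.032],[-0.001,-0.002,-0.032]],"delta_rot":[[0,0,0],[0,0,0],[0,0,0],[0,0,0]],"fingers":[-1,-1,-1,-1]}'|grep -E 'pos|^force'
python3 -m crank '{"linear":[[0,0,-0.004],[0,0,-0.004]],"delta_rot":[[0,0,0],[0,0,0]],"fingers":[-1,-1]}'|grep -E 'pos|^force'
python3 -m crank '{"linear":[[0,0,-0.004],[0,0,-0.004]],"delta_rot":[[0,0,0],[0,0,0]],"fingers":[-1,-1]}'|grep -E 'pos|^force'
python3 -m crank '{"linear":[[0,0,-0.003],[0,0,-0.003]],"delta_rot":[[0,0,0],[0,0,0]],"fingers":[-1,-1]}'|grep -E 'pos|^force'
```

```text
position: [0.4974, -0.3166, 0.1289]
force: [0.4, -0.8, -0.4]
position: [0.4975, -0.3169, 0.1285]
force: [-0.9, 0.0, 2.6]
position: [0.4978, -0.3172, 0.1281]
force: [-2.8, 1.4, 12.9]
position: [0.4979, -0.3174, 0.1278]
force: [-2.4, 2.7, 20.6]
```

```bash
python3 -m crank '{"linear":[[0,0,0.012],[0,-0.003,0.012],[0,-0.003,0],[0,-0.003,0]],"delta_rot":[[0,0,0],[0,0,0],[0,0,0],[0,0,0]],"fingers":[-1,-1,-1,-1]}'|grep -E 'pos|^force'
python3 -m crank '{"linear":[[0,0,0.012],[0,-0.003,0.012],[0,-0.003,0],[0,-0.003,0]],"delta_rot":[[0,0,0],[0,0,0],[0,0,0],[0,0,0]],"fingers":[-1,-1,-1,-1]}'|grep -E 'pos|^force'
```

```text
position: [0.4976, -0.3181, 0.1265]
force: [-0.4, -2.8, -1.8]
position: [0.4974, -0.3184, 0.1262]
force: [1.1, -2.8, -2.6]
```

```bash
python3 -m crank '{"linear":[[0,0,-0.008],[0,0,-0.016],[0,0,-0.03],[0,0,-0.03]],"delta_rot":[[0,0,0],[0,0,0],[0,0,0],[0,0,0]],"fingers":[-1,-1,-1,-1]}'|grep -E 'pos|^force'
python3 -m crank '{"linear":[[0,0,-0.016],[0,0,-0.032],[0,0,-0.048],[0,0,-0.062],[0,0,-0.062]],"delta_rot":[[0,0,0],[0,0,0],[0,0,0],[0,0,0],[0,0,0]],"fingers":[-1,-1,-1,-1,-1]}'|grep -E 'pos|^force'
python3 -m crank '{"linear":[[0,0,-0.004],[0,0,-0.008],[0,0,-0.008]],"delta_rot":[[0,0,0],[0,0,0],[0,0,0]],"fingers":[-1,-1,-1]}'|grep -E 'pos|^force'
python3 -m crank '{"linear":[[0,0,-0.004],[0,0,-0.008],[0,0,-0.008]],"delta_rot":[[0,0,0],[0,0,0],[0,0,0]],"fingers":[-1,-1,-1]}'|grep -E 'pos|^force'
```

```text
position: [0.4974, -0.3184, 0.1186]
force: [0.6, -4.3, -3.6]
position: [0.4974, -0.3184, 0.103]
force: [-0.3, -5.1, -3.2]
position: [0.4974, -0.3185, 0.1014]
force: [-0.9, -4.2, -0.6]
position: [0.4975, -0.3189, 0.1005]
force: [-5.7, -3.4, 20.5]
```

```bash
python3 -m crank '{"linear":[[0,0,-0.006],[0,0,-0.006]],"delta_rot":[[0,0,0],[0,0,0]],"fingers":[-1,-1]}'|grep -E 'pos|^force'
python3 -m crank '{"linear":[[0,0,0.01],[0,0,0.01],[0,0,0.01],[0,0,0.01],[0,0,0.1]],"delta_rot":[[0,0,0],[0,0,0],[0,0,0],[0,0,0],[0,0,0]],"fingers":[-1,-0.3,-0.3,-0.3,-0.3]}' 30 | grep -E 'pos|force|wid'
python3 -m crank '{"linear":[[0,0,0.2],[0,0,0.4],[0,0,0.52],[0,0.1,0.52],[0,0.1,0.52]],"delta_rot":[[0,0,0],[-0.057,0,0],[-0.057,0,0],[-0.057,0,0],[-0.057,0,0]],"fingers":[-0.3,-0.3,-0.3,-0.3,-0.3]}' | grep -E 'pos|wid'
python3 -m crank '{"linear":[[-0.097,0.774,0],[-0.097,0.774,0],[-0.097,0.774,0],[-0.097,0.774,0],[-0.097,0.774,0]],"delta_rot":[[0,0,-0.08],[0,0,-0.08],[0,0,-0.08],[0,0,-0.08],[0,0,-0.08]],"fingers":[0,0,0,0,0]}' | grep -E 'pos|rot'
python3 -m crank '{"linear":[[-0.097,0.774,0],[-0.097,0.774,0],[-0.097,0.774,0],[-0.097,0.774,0],[-0.097,0.774,0]],"delta_rot":[[0,0,-0.08],[0,0,-0.08],[0,0,-0.08],[0,0,-0.08],[0,0,-0.08]],"fingers":[0,0,0,0,0]}' | grep -E 'pos|rot'
python3 -m crank '{"linear":[[-0.097,0.774,0],[-0.097,0.774,0],[-0.097,0.774,0],[-0.097,0.774,0],[-0.097,0.774,0]],"delta_rot":[[0,0,-0.08],[0,0,-0.08],[0,0,-0.08],[0,0,-0.08],[0,0,-0.08]],"fingers":[0,0,0,0,0]}' | grep -E 'pos|rot'
python3 -m crank '{"linear":[[0,0,0],[0,0,0],[0,0,0]],"delta_rot":[[0,0,0],[0,0,0],[0,0,0]],"fingers":[0,0,0]}' | grep -E 'pos|rot'
python3 - <<'E'
from h import *
np.set_printoptions(precision=4,suppress=True)
s=cam('scene')
# all seats: deviation of each pin's low point under rigid plate
off=np.array([-.55,-.37]); g=np.array([-.0209,.018])
for c,hu,o in(('green',68,(.4557,-.3484)),('red',0,(.5036,-.2542)),('blue',110,(.4407,-.2658)),('yellow',24,(.5188,-.3369))):
    o=np.array(o)+g; l=low(s,w2px(s,np.r_[o,.038]+[0,-.008,.016]),hu); print(c,l[3]-off-w2px(s,np.r_[o,.038]+[0,-.01,.004]),l[2])
cv2.imwrite('pics/_end.png',s['image'][...,::-1])
E
```

```text
position: [0.4977, -0.3192, 0.1004]
force: [-11.3, 1.3, 46.3]
position: [0.4965, -0.3171, 0.121]
force: [-0.8, -0.3, -0.4]
grip_width: 0.0297
finger_force: 0.0
position: [0.4983, -0.2905, 0.2534]
grip_width: 0.0299
position: [0.473, -0.0935, 0.2523]
tool_rot: [-3.139, -0.002, 1.556]
position: [0.4482, 0.0993, 0.2524]
tool_rot: [-3.14, -0.0, 1.514]
position: [0.4235, 0.2925, 0.252]
tool_rot: [-3.141, 0.001, 1.471]
position: [0.4252, 0.2859, 0.2532]
tool_rot: [-3.142, 0.0, 1.462]
green [-0.0512  0.003 ] [184, 96, 88, 176, 9216]
red [0.282 0.307] [192, 88, 96, 184, 10816]
blue [ 0.126  -0.1613] [192, 88, 80, 176, 9664]
yellow [0.1379 0.7264] [168, 88, 120, 184, 12160]
```

```bash
python3 -m crank '{"linear":[[0,0,-0.15],[0,0,-0.3],[0,0,-0.45],[0,0,-0.56],[0,0,-0.612]],"delta_rot":[[0,0,0],[0,0,0],[0,0,0],[0,0,0],[0,0,0]],"fingers":[0,0,0,0,0]}' 30| grep -E 'pos|^force'
python3 -m crank '{"linear":[[0,0,0],[0,0,0],[0,0,0],[0,0,0],[0,0,0]],"delta_rot":[[0,0,0],[0,0,0],[0,0,0],[0,0,0],[0,0,0]],"fingers":[0,-1,-1,-1,-1]}'
```

```text
position: [0.4244, 0.286, 0.0983]
force: [0.7, 0.3, 0.0]
clock: 55.35
position: [0.4285, 0.2867, 0.102]
tool_rot: [3.134, -0.002, 1.462]
force: [19.6, -7.2, -4.3]
grip_width: 0.0107
finger_force: 33.1
```

```bash
python3 -m crank '{"linear":[[-0.015,-0.049,0],[-0.026,-0.1,0],[-0.033,-0.151,0],[-0.035,-0.203,0],[-0.033,-0.255,0]],"delta_rot":[[0,0,0.16],[0,0,0.32],[0,0,0.48],[0,0,0.64],[0,0,0.8]],"fingers":[-1,-1,-1,-1,-1]}'|grep -E 'pos|force'
python3 -m crank '{"linear":[[0.007,-0.052,0],[0.017,-0.103,0],[0.032,-0.152,0],[0.051,-0.201,0],[0.074,-0.247,0]],"delta_rot":[[0,0,0.16],[0,0,0.32],[0,0,0.48],[0,0,0.64],[0,0,0.8]],"fingers":[-1,-1,-1,-1,-1]}'|grep -E 'pos|force'
python3 -m crank '{"linear":[[0.027,-0.044,0],[0.058,-0.086,0],[0.091,-0.125,0],[0.128,-0.162,0],[0.168,-0.195,0]],"delta_rot":[[0,0,0.16],[0,0,0.32],[0,0,0.48],[0,0,0.64],[0,0,0.8]],"fingers":[-1,-1,-1,-1,-1]}'|grep -E 'pos|force'
python3 -m crank '{"linear":[[0.042,-0.029,0],[0.087,-0.055,0],[0.134,-0.078,0],[0.182,-0.096,0],[0.232,-0.11,0]],"delta_rot":[[0,0,0.16],[0,0,0.32],[0,0,0.48],[0,0,0.64],[0,0,0.8]],"fingers":[-1,-1,-1,-1,-1]}'|grep -E 'pos|force|rot'
python3 -m crank '{"linear":[[0.004,0,0],[0.008,0,0],[0.008,0,0]],"delta_rot":[[0,0,0],[0,0,0],[0,0,0]],"fingers":[-1,-1,-1]}'|grep -E 'pos|force|rot'
```

```text
position: [0.4204, 0.2237, 0.102]
force: [21.9, 2.3, -8.2]
finger_force: 33.0
position: [0.4385, 0.1626, 0.102]
force: [14.3, 7.8, -3.9]
finger_force: 33.1
position: [0.4798, 0.114, 0.102]
force: [8.8, 11.0, 0.8]
finger_force: 33.4
position: [0.537, 0.0864, 0.102]
tool_rot: [3.14, 0.004, -3.139]
force: [3.0, 9.8, 4.8]
finger_force: 33.6
position: [0.5386, 0.086, 0.102]
tool_rot: [3.141, 0.004, 3.14]
force: [1.1, 4.1, 6.7]
finger_force: 33.7
```

```bash
python3 -m crank '{"linear":[[0.006,0,0],[0.01,0,0],[0.01,0,0]],"delta_rot":[[0,0,0],[0,0,0],[0,0,0]],"fingers":[-1,-1,-1]}'|grep -E 'pos|^force'
python3 -m crank '{"linear":[[0.006,0,0],[0.006,0,0],[0.006,0,0]],"delta_rot":[[0,0,0],[0,0,0],[0,0,0]],"fingers":[-1,-1,-1]}'|grep -E 'pos|^force'
```

```text
position: [0.5407, 0.0855, 0.1019]
force: [-0.6, 0.1, 9.2]
position: [0.5417, 0.0853, 0.1019]
force: [-3.0, -0.3, 12.1]
```

```bash
python3 -m crank '{"linear":[[0,0,0],[0,0,0],[0,0,0],[0,0,0.15],[0,0,0.3]],"delta_rot":[[0,0,0],[0,0,0],[0,0,0],[0,0,0],[0,0,0]],"fingers":[0,0,0,0,0]}'|grep -E 'pos|^force|wid'
python3 -m crank '{"linear":[[0,0,0.2],[-0.1,0.2,0.3],[-0.2,0.4,0.3],[-0.3,0.6,0.3],[-0.4,0.8,0.3]],"delta_rot":[[0,0,0],[0,0,0],[0,0,0],[0,0,0],[0,0,0]],"fingers":[0,0,0,0,0]}'|grep -E 'pos'
python3 -m crank '{"linear":[[-0.1,0.2,0],[-0.2,0.4,0],[-0.3,0.6,0],[-0.4,0.8,0],[-0.4,0.8,0]],"delta_rot":[[0,0,0],[0,0,0],[0,0,0],[0,0,0],[0,0,0]],"fingers":[0,0,0,0,0]}'|grep -E 'pos'
python3 - <<'E'
from h import *
for n in('scene','top'):
    s=cam(n);a=cv2.imread(f'pics/{n}0.png')[...,::-1].astype(int); b=s['image'].astype(int)
    save('_f'+n+'.png',s['image'])
    d=abs(a-b).max(2)
    if n=='scene': box=(255,165,345,258)
    else: box=(195,240,320,272)
    x0,y0,x1,y1=box; D=d[y0:y1,x0:x1]; print(n,(D>40).sum(),D.mean())
    # template of door front / handle
    t=(272,208,288,232) if n=='scene' else (262,243,276,268)
    T=a[t[1]:t[3],t[0]:t[2]].astype('uint8'); I=b[t[1]-8:t[3]+8,t[0]-8:t[2]+8].astype('uint8')
    r=cv2.matchTemplate(I,T,cv2.TM_CCOEFF_NORMED); _,m,_,l=cv2.minMaxLoc(r); print('handle shift',l[0]-8,l[1]-8,m, r[max(0,l[1]-1):l[1]+2,max(0,l[0]-1):l[0]+2].round(3).tolist())
E
```

```text
position: [0.5404, 0.0851, 0.1756]
force: [0.5, 1.1, 0.7]
grip_width: 0.0427
position: [0.4526, 0.2618, 0.2506]
position: [0.3505, 0.4641, 0.2499]
scene 897 13.121863799283155
handle shift 1 0 0.97981858253479 [[0.8970000147819519, 0.9470000267028809, 0.8050000071525574], [0.8880000114440918, 0.9800000190734863, 0.8939999938011169], [0.8019999861717224, 0.9049999713897705, 0.8700000047683716]]
top 475 12.9185
handle shift 0 -1 0.9892223477363586 [[0.8320000171661377, 0.9169999957084656, 0.871999979019165], [0.9100000262260437, 0.9890000224113464, 0.9300000071525574], [0.8119999766349792, 0.875, 0.8109999895095825]]
```

```bash
python3 - <<'E'
from h import *
b=cv2.imread('pics/_ftop.png');a=cv2.imread('pics/top0.png');bs=cv2.imread('pics/_fscene.png');as_=cv2.imread('pics/scene0.png')
def sh(a,b,t,k=4):
    A=cv2.resize(a[t[1]:t[3],t[0]:t[2]],None,fx=k,fy=k,interpolation=3);B=cv2.resize(b[t[1]-5:t[3]+5,t[0]-5:t[2]+5],None,fx=k,fy=k,interpolation=3)
    _,m,_,l=cv2.minMaxLoc(cv2.matchTemplate(B,A,cv2.TM_CCOEFF_NORMED)); return l[0]/k-5,l[1]/k-5,round(m,3)
for n,t in(('back right',(285,194,314,204)),('back left',(196,196,222,206)),('side R',(306,205,316,240)),('handle',(262,250,276,268)),('door L',(196,240,225,258)),('door R',(290,240,316,258)),('pegs',(205,200,310,206)),('vial',(325,180,350,205)),('gauge',(415,185,442,215))): print(n,sh(a,b,t))
for n,t in(('s side',(320,205,348,250)),('s handle',(272,208,290,235)),('s door',(258,165,312,232)),('s back',(290,170,348,215)),('vial',(366,230,386,258)),('gauge',(420,285,442,325))): print(n,sh(as_,bs,t))
E
```

```text
back right (0.0, 0.0, 1.0)
back left (0.0, 0.0, 1.0)
side R (0.0, 0.0, 1.0)
handle (0.0, -1.0, 0.988)
door L (0.0, 0.0, 0.989)
door R (0.0, -2.0, 0.921)
pegs (0.0, 0.0, 1.0)
vial (0.0, 0.0, 1.0)
gauge (0.0, 0.0, 1.0)
s side (0.0, 0.0, 0.876)
s handle (1.0, 0.0, 0.982)
s door (1.0, 0.0, 0.884)
s back (0.0, 0.0, 0.729)
vial (0.0, 0.0, 1.0)
gauge (0.0, 0.0, 1.0)
```

The bystanders and rack haven't moved. The door is now about 1° more closed than it started, so it may have begun slightly ajar. I'll re-grip the handle and push to the stop to be sure.

```bash
python3 -m crank '{"linear":[[0.1,-0.2,0],[0.2,-0.4,0],[0.3,-0.6,0],[0.4,-0.8,0],[0.4,-0.8,0]],"delta_rot":[[0,0,0],[0,0,0],[0,0,0],[0,0,0],[0,0,0]],"fingers":[0,0,0,0,0]}'|grep -E 'pos'
python3 -m crank '{"linear":[[0.1,-0.2,0],[0.2,-0.4,0],[0.3,-0.6,0],[0.4,-0.8,0],[0.4,-0.8,0]],"delta_rot":[[0,0,0],[0,0,0],[0,0,0],[0,0,0],[0,0,0]],"fingers":[0,0,0,0,0]}'|grep -E 'pos'
python3 -m crank '{"linear":[[0,0,0],[0,0,-0.15],[0,0,-0.3],[0,0,-0.45],[0,0,-0.59]],"delta_rot":[[0,0,0],[0,0,0],[0,0,0],[0,0,0],[0,0,0]],"fingers":[0,0,0,0,0]}'|grep -E 'pos|^force'
python3 -m crank '{"linear":[[0,0,0],[0,0,0],[0,0,0],[0,0,0],[0,0,0]],"delta_rot":[[0,0,0],[0,0,0],[0,0,0],[0,0,0],[0,0,0]],"fingers":[-1,-1,-1,-1,-1]}' 50|grep -E 'pos|force'
python3 -m crank '{"linear":[[0.006,0,0],[0.012,0,0],[0.012,0,0]],"delta_rot":[[0,0,0],[0,0,0],[0,0,0]],"fingers":[-1,-1,-1]}'|grep -E 'pos|^force'
python3 -m crank '{"linear":[[0.006,0,0],[0.012,0,0],[0.012,0,0]],"delta_rot":[[0,0,0],[0,0,0],[0,0,0]],"fingers":[-1,-1,-1]}'|grep -E 'pos|^force'
```

```text
position: [0.4555, 0.255, 0.2504]
position: [0.5546, 0.0546, 0.2503]
position: [0.5531, 0.0604, 0.1013]
force: [0.3, 0.5, 0.1]
position: [0.5542, 0.0605, 0.1037]
force: [0.6, -0.3, 0.3]
finger_force: 0.0
position: [0.5569, 0.0603, 0.1026]
force: [-0.6, 0.1, -0.7]
position: [0.5598, 0.0603, 0.1024]
force: [-0.5, 0.4, 0.0]
```

I came down beside the handle, about 25 mm to its right, with no contact. From here the closed fingertips can gently push the door panel itself.

```bash
python3 -m crank '{"linear":[[0.004,0,0],[0.008,0,0],[0.008,0,0]],"delta_rot":[[0,0,0],[0,0,0],[0,0,0]],"fingers":[-1,-1,-1]}'|grep -E 'pos|^force'
python3 -m crank '{"linear":[[0.004,0,0],[0.008,0,0],[0.008,0,0]],"delta_rot":[[0,0,0],[0,0,0],[0,0,0]],"fingers":[-1,-1,-1]}'|grep -E 'pos|^force'
python3 -m crank '{"linear":[[0.004,0,0],[0.004,0,0]],"delta_rot":[[0,0,0],[0,0,0]],"fingers":[-1,-1]}'|grep -E 'pos|^force'
python3 -m crank '{"linear":[[0.004,0,0],[0.004,0,0]],"delta_rot":[[0,0,0],[0,0,0]],"fingers":[-1,-1]}'|grep -E 'pos|^force'
```

```text
position: [0.5617, 0.0604, 0.1025]
force: [-0.3, -0.2, -0.4]
position: [0.5624, 0.0603, 0.1023]
force: [-9.9, 0.1, 5.8]
position: [0.5625, 0.0603, 0.1022]
force: [-15.0, 0.7, 10.2]
position: [0.5626, 0.0603, 0.102]
force: [-19.2, 0.2, 14.4]
```

```bash
python3 -m crank '{"linear":[[-0.02,0,0],[-0.04,0,0],[-0.04,0,0.1],[-0.04,0,0.25],[-0.04,0,0.4]],"delta_rot":[[0,0,0],[0,0,0],[0,0,0],[0,0,0],[0,0,0]],"fingers":[-1,-1,-1,-1,-1]}'|grep -E 'pos|^force'
python3 -m crank '{"linear":[[0,0,0.15],[-0.1,0.15,0.2],[-0.2,0.3,0.2],[-0.3,0.5,0.2],[-0.4,0.7,0.2]],"delta_rot":[[0,0,0],[0,0,0],[0,0,0],[0,0,0],[0,0,0]],"fingers":[-1,-1,-1,-1,-1]}'|grep -E 'pos'
python3 -m crank '{"linear":[[-0.1,0.2,0],[-0.2,0.4,0],[-0.3,0.6,0],[-0.4,0.8,0],[-0.4,0.8,0]],"delta_rot":[[0,0,0],[0,0,0],[0,0,0],[0,0,0],[0,0,0]],"fingers":[-1,-1,-1,-1,-1]}'|grep -E 'clock|pos'
python3 - <<'E'
from h import *
np.set_printoptions(precision=3,suppress=True)
b=cam('top')['image'];s=cam('scene');a=cv2.imread('pics/_ftop.png')[...,::-1]
def sh(a,b,t,k=4):
    A=cv2.resize(a[t[1]:t[3],t[0]:t[2]],None,fx=k,fy=k,interpolation=3);B=cv2.resize(b[t[1]-5:t[3]+5,t[0]-5:t[2]+5],None,fx=k,fy=k,interpolation=3)
    _,m,_,l=cv2.minMaxLoc(cv2.matchTemplate(B,A,cv2.TM_CCOEFF_NORMED)); return l[0]/k-5,l[1]/k-5,round(m,3)
for n,t in(('handle',(262,250,276,268)),('door R',(290,240,316,258)),('side',(306,205,316,240))): print(n,sh(a,b,t))
off=np.array([-.55,-.37]); g=np.array([-.0209,.018])
for c,hu,o in(('green',68,(.4557,-.3484)),('red',0,(.5036,-.2542)),('blue',110,(.4407,-.2658)),('yellow',24,(.5188,-.3369))):
    o=np.array(o)+g; l=low(s,w2px(s,np.r_[o,.038]+[0,-.008,.016]),hu); print(c,l[3]-off-w2px(s,np.r_[o,.038]+[0,-.01,.004]))
print(observe()['force'])
E
```

```text
position: [0.5553, 0.0601, 0.2036]
force: [-0.5, 0.3, -0.1]
position: [0.4598, 0.2261, 0.2529]
clock: 64.95
position: [0.3579, 0.4287, 0.2524]
handle (0.0, 0.0, 0.997)
door R (0.0, 0.0, 0.995)
side (0.0, 0.0, 1.0)
green [-0.051  0.003]
red [0.282 0.307]
blue [ 0.126 -0.161]
yellow [0.138 0.726]
[ 0.533 -1.095 -0.633]
```

The door is against its stop, all four pins are seated, and the bystanders haven't moved. I'll hand the job in.

```bash
python3 -c "
from workcell import bot
print(bot.job_done())"
```

```text
the job is handed in; nothing more can be done
None
```

The job is handed in at about 65 s on the robot's clock: all four pins are pressed home in their colour-matched holes (the plate was knocked about 2–3 cm aside mid-run), the rack door is shut against its stop, and the gauge and vial did not move.

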